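# Lay out the tasting board

## Task

Lay out the tasting board, whose dark-striped edge is its front: stand the green jar directly behind the green saucer and the blue jar directly in front of the blue saucer, each centred on its saucer and leaving a gap of about 15 mm, square to the board. Stand the white ramekin midway between the two saucers and put the wooden lid on it, seated flat. Tip nothing over, and leave the orange jar, the shaker and the pepper pot where they are.

Things in the scene. Friction and masses are not known exactly. Their poses are not given: they have to be found in the camera images.
- board: Fixed pale wooden serving board, 240 mm (x, front to back) by 300 mm (y) and 6 mm thick, lying on the steel bench. Origin: centre of its underside. Its +x axis points to the back (away from the dark stripe), +y to its left seen from the front. A thin dark stripe runs along its front edge, which faces roughly the robot. The board and both saucers do not move.
- green_saucer: Fixed round white saucer with a green centre, 84 mm across at its top, 10 mm high, standing on the board left or right, 100 mm from the board's centre along the board's y axis. Origin: centre of its underside; axes parallel to the board's (+x = behind it).
- blue_saucer: Fixed round white saucer with a blue centre, same size (84 mm across, 10 mm high), on the other side of the board's centre, 200 mm from the green one. Origin: centre of its underside; axes parallel to the board's (+x = behind it, -x = in front of it).
- green_jar: Loose closed green jar with a darker green lid and a white label band: upright cylinder 50 mm in diameter, 75 mm high, about 0.2 kg. Origin: centre of its underside, z up. It stands on the bench at the start. With a 15 mm gap its centre lies 82 mm from its saucer's centre.
- blue_jar: Loose closed blue jar with a darker blue lid and a white label band: upright cylinder 50 mm in diameter, 75 mm high, about 0.2 kg. Origin: centre of its underside, z up. It stands on the bench at the start. With a 15 mm gap its centre lies 82 mm from its saucer's centre.
- ramekin: Loose white ceramic ramekin (small open pot), outside 56 mm in diameter with upright sides, 45 mm high, wall 4 mm, mouth 48 mm, about 0.12 kg. Origin: centre of its underside, z up. It stands mouth up on the bench at the start.
- lid: Loose brown wooden lid of the ramekin, about 0.05 kg: a round plug 38 mm in diameter and 6 mm high below, a disc 60 mm in diameter from 6 to 12 mm, and an upright dark knob 20 mm in diameter from 12 to 36 mm above its underside, to be gripped. Origin: centre of the plug's underside, z up. It lies plug down on the bench at the start; seated, the disc rests on the rim, the plug is in the mouth, and its origin is 39 mm above the ramekin's.
- orange_jar: Bystander: loose jar like the others (50 mm by 75 mm) but orange. Origin: centre of its underside. Leave it alone.
- shaker: Bystander: loose aluminium shaker, 48 mm in diameter, 84 mm high. Origin: centre of its underside. Leave it alone.
- pepper_pot: Bystander: loose dark wooden pepper pot with a steel top, 44 mm in diameter, 75 mm high. Origin: centre of its underside. Leave it alone.
Mind the look-alikes: they are no part of the job. Of the things that look like the green_jar, take the one that is nearest to the robot's base at the start. Leave any pink look-alike of the ramekin alone.

How it is judged:
By the outcome, as a careful person would: the job done as asked, in the order asked, and still so for the second after the job is handed in, with the robot touching nothing.
It also fails if it takes over 112 s, if anything falls off the work surface, if the arm or the gripper's body presses on something with over 40 N, if the wrist force passes 120 N, or if a joint passes its speed limit or range.

## Robot

A 6-joint arm with a two-finger parallel gripper is mounted at the origin on the work surface. World frame = base frame: x ahead of the robot, y to its left, z up, the work surface at z = 0. Lengths are in m, angles in rad, forces in N, time in s.
With the tool pointing down it reaches from about 0.35 to 0.975 m from the base axis. Payload 4.9 kg.
Tool frame: the origin (TCP) lies at the very end of the fingers, on their centre line; the grasp point (between the pads) lies 19 mm behind it; z points along the fingers, y is the direction in which the jaws open and shut (so a half turn about z gives the same grasp; the last joint's range is limited). The gripper opens to 85 mm and grips with 20 to 120 N. Pads are 22 mm wide; open, the fingers measure 114 mm over their backs; the gripper's body (76 mm by 85 mm) begins 54 mm behind the grasp point. The pads swing forward as they close: fully open they stand 13 mm farther back than shut.
Start: joints at [-1.418, 0.053, 1.613, -0, 1.476, -0.119], TCP at [0.168, -0.602, 0.201] pointing down, gripper open.
Joint ranges: [-3.01, 3.01], [-1.01, 2.22], [0.06, 2.58], [-1.02, 4.17], [0.09, 2.62], [-3.14, 3.14]. Speed limits (rad/s): [2.57, 2.57, 3.14, 3.14, 3.14, 3.14].

## Interface

Orientations are given as a rotation vector (axis times angle).
In Python, from station import ctrl gives the robot as it stands.
- The arm moves only by the tool apply_moves, never from a script. Its argument "deltas" is a list of rows, each a list of 5 numbers: the shift along the tool's x, y, z in m, then the turn about the tool's z in rad, then the gripper's target within -1 to 1 (fully open at 1, half-way at 0, shut at -1). A call has exactly 8 rows; each row shifts and turns the pose as measured when the row begins, along the tool's axes as they then stand; what a row does not reach is not made up. A row lasts 1/8 s, in which the tool goes at most 62.5 mm and 10.7 degrees, less where a joint would pass 70% of its speed; a pose out of reach is approached as far as the arm can. A call with a gripper value outside its range is refused whole. The fingers move at their own pace and stop on an object; "grip_force" is the grip in N (left out, the last holds). Time passes only in rows, so rows that do not move let the fingers close, or fill a call up. It gives the time, the measured TCP pose, the force and the opening at its end, in the units of the state.
- ctrl.get_obs(): the state, without advancing time (a new reading comes with each control period).
- ctrl.get_image(name): name is "scene" or "top"; returns a dict with "img" (384x512x3 uint8, red, green, blue), "range_z" (384x512 float32, m along the optical axis (not along the pixel's ray), 0 where there is no reading), "mtx" (3x3 intrinsics, pixels), "eye" and "attitude" of the camera in the world. Camera axes: x right, y down, z forward; pixel columns grow to the right and rows downward; lengths in m; the calibration is good to about 2 mm. A picture is of the moment at which its call begins.
- ctrl.finish_job(): hands the job in, once; it reports no verdict.
Trained networks look in a picture, given as the dict that the camera call returned (one of the last four; its "shot" number tells which), for a name from the list of things; names that differ only in an ending like _2 or _b are one class to them, and where a whole thing is asked for, a point or a joint stands for the part that bears it (a point fixed in the world has none). Each returns a list of dicts, best first, with "confidence" (0 to 1); they miss things now and then, are a little off and sometimes report something else, mostly with a low value. They report only what shows in the picture. A call takes as long as a camera call. They do not tell look-alikes from the thing itself.
- ctrl.search_frame(picture, target): "extent" ([left, top, width, height] in pixels, round what is visible of it).
- ctrl.spot_point(picture, target): "uv" ([column, row] in pixels: a listed point, or the origin of a listed thing).
The state is a dict: "t": time; "q": joint angles; "dq": joint speeds; "effort": joint torques, N m; "tool_pos": TCP position; "tool_rot": TCP orientation; "contact_force": force on the tool from outside, world axes, zero at the start; "wrist_torque": the same for the moment, N m; "opening": finger opening in m.
Only numpy, scipy, OpenCV 4.12 (cv2) and the standard library are available. Lean on these libraries where they do the work, as an engineer would, in place of code of your own. Each camera call takes 0.05 s, during which the arm holds its last target.

## Working session

There is one attempt and no reset: what is moved stays moved. The work goes in short steps, Python scripts to look and compute and a tool call to move; the robot and the scene stay as the last step left them, time stands still between calls to the robot, and variables do not carry over. Pictures are saved under pics/ and viewed, and the job is handed in when it is done.

Besides the shell and the picture viewer there is one more tool, called by a JSON object that holds its "op" and its "data", one argument or row to a line. apply_moves: Moves the arm, as the interface text tells. Its arguments: {"type":"object","properties":{"deltas":{"type":"array"},"grip_force":{"type":"number"}},"required":["deltas"]}

```bash
ls; mkdir -p pics; python3 - <<'E'
from station import ctrl
import cv2,pickle
o=ctrl.get_obs();print(o)
for n in("scene","top"):
    p=ctrl.get_image(n);cv2.imwrite(f"pics/{n}0.png",p["img"][:,:,::-1]);print(n,p["mtx"],p["eye"],p["attitude"],p["shot"])
    pickle.dump(p,open(f"{n}0.pkl","wb"))
E
```

```text
pics
{'t': 0.0, 'q': array([-1.41803225e+00,  5.33779431e-02,  1.61430000e+00, -5.24146272e-06,
        1.47597048e+00, -1.19000158e-01]), 'dq': array([-1.73330943e-05,  1.08571945e-03, -1.04233223e-03, -9.49615324e-04,
       -1.05665050e-03,  7.51650397e-04]), 'effort': array([ 9.18160440e-04, -3.93683410e+01, -3.70174026e+01, -3.44750208e-05,
        7.13213172e-03,  8.12741490e-06]), 'tool_pos': array([ 0.16766407, -0.60138498,  0.19944641]), 'tool_rot': array([-3.11059760e+00, -4.25296161e-01,  6.26659096e-05]), 'contact_force': array([-0.26394687, -0.14868031,  1.16843309]), 'wrist_torque': array([0.02785771, 0.00307357, 0.01993899]), 'opening': 0.08586262704907291}
scene [[380.30806474   0.         245.02600804]
 [  0.         380.30806474 189.50334751]
 [  0.           0.           1.        ]] [ 1.17226751 -0.01128496  0.99634973] [-1.91727714 -1.89676377  0.52451792] 1
top [[485.01924784   0.         258.75060992]
 [  0.         485.01924784 194.26254506]
 [  0.           0.           1.        ]] [4.13780816e-01 1.11889896e-03 1.50772835e+00] [-2.11781616  2.16195429 -0.13381969] 2
```

View pics/scene0.png

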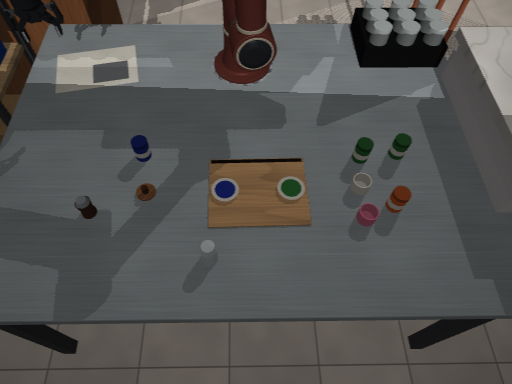

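View pics/top0.png

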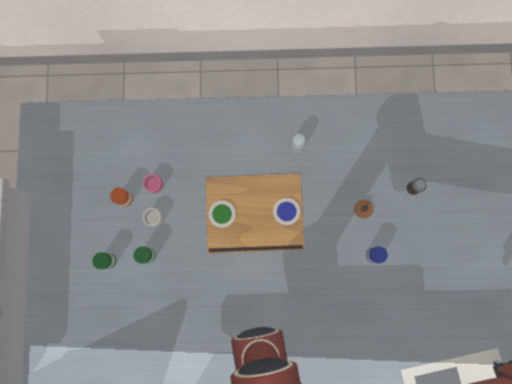

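```bash
cat > h.py <<'E'
import numpy as np,cv2,pickle
from scipy.spatial.transform import Rotation as R
def cam(p):
    return R.from_rotvec(p["attitude"]).as_matrix(),np.array(p["eye"]),np.array(p["mtx"])
def pts(p):
    M,e,K=cam(p);z=p["range_z"];v,u=np.mgrid[:384,:512]
    c=np.stack([(u-K[0,2])/K[0,0]*z,(v-K[1,2])/K[1,1]*z,z],-1)
    w=c@M.T+e; w[z==0]=np.nan;return w
def atz(p,u,v,z):
    M,e,K=cam(p);d=M@np.array([(u-K[0,2])/K[0,0],(v-K[1,2])/K[1,1],1.]);return e+d*(z-e[2])/d[2]
def proj(p,X):
    M,e,K=cam(p);c=M.T@(np.array(X)-e);return (K@c/c[2])[:2]
E
python3 - <<'E'
from station import ctrl
from h import *
n=["board","green_saucer","blue_saucer","green_jar","blue_jar","ramekin","lid","orange_jar","shaker","pepper_pot"]
for cn in("top","scene"):
    p=ctrl.get_image(cn);P=pts(p)
    print(cn)
    for k in n:
        a=[(np.round(d["uv"]).tolist(),round(d["confidence"],2),atz(p,*d["uv"],0 if 'saucer' not in k else .006)[:2].round(3).tolist()) for d in ctrl.spot_point(p,k) if d["confidence"]>.2]
        print(k,a)
E
```

```text
top
board [([256.0, 214.0], 0.58, [0.566, 0.034])]
green_saucer [([219.0, 215.0], 0.61, [0.566, 0.15])]
blue_saucer [([286.0, 208.0], 0.57, [0.585, -0.06]), ([412.0, 189.0], 0.47, [0.635, -0.452])]
green_jar [([145.0, 253.0], 0.82, [0.454, 0.38]), ([109.0, 259.0], 0.59, [0.437, 0.492])]
blue_jar [([375.0, 255.0], 0.87, [0.433, -0.329])]
ramekin [([158.0, 188.0], 0.6, [0.657, 0.342]), ([156.0, 215.0], 0.55, [0.57, 0.349])]
lid [([360.0, 211.0], 0.74, [0.569, -0.291]), ([123.0, 196.0], 0.73, [0.632, 0.452])]
orange_jar [([124.0, 198.0], 0.56, [0.626, 0.448])]
shaker [([298.0, 144.0], 0.66, [0.787, -0.103])]
pepper_pot [([411.0, 189.0], 0.5, [0.637, -0.452])]
scene
board [([258.0, 194.0], 0.88, [0.581, 0.046])]
green_saucer [([291.0, 192.0], 0.66, [0.576, 0.146])]
blue_saucer [([224.0, 190.0], 0.68, [0.569, -0.059])]
green_jar [([396.0, 152.0], 0.78, [0.424, 0.504]), ([358.0, 155.0], 0.58, [0.435, 0.377])]
blue_jar [([146.0, 154.0], 0.73, [0.426, -0.315])]
ramekin [([358.0, 192.0], 0.92, [0.575, 0.352])]
lid [([148.0, 194.0], 0.53, [0.577, -0.289])]
orange_jar [([394.0, 206.0], 0.6, [0.624, 0.453])]
shaker [([211.0, 256.0], 0.62, [0.779, -0.092])]
pepper_pot [([89.0, 212.0], 0.55, [0.638, -0.457])]
```

The two pictures show:
- **Green jars:** candidates are at top (144,255) and (104,261). The first is about 0.59 m from the base and the other about 0.65 m, so the first fits.
- **Ramekin:** the white one is at top (152,217). The pink one at (153,184) is the look-alike.
- **Right side:** the lid is at (363,209) and the blue jar at (378,255).

I'll confirm in a crop and measure more finely.

```bash
cat >> h.py <<'E'
def blob(p,c,r=.05,zmin=.03,zmax=.2,P=None):
    P=pts(p) if P is None else P
    m=(np.hypot(P[...,0]-c[0],P[...,1]-c[1])<r)&(P[...,2]>zmin)&(P[...,2]<zmax)
    return m,P[m]
def mincirc(q):
    (x,y),r=cv2.minEnclosingCircle((q[:,:2]*1000).astype(np.float32));return x/1000,y/1000,r/1000
E
python3 - <<'E'
from h import *
T=pickle.load(open("top0.pkl","rb"));S=pickle.load(open("scene0.pkl","rb"))
im=cv2.resize(T["img"][165:280,85:185,::-1],None,fx=5,fy=5,interpolation=cv2.INTER_CUBIC);cv2.imwrite("pics/crop1.png",im)
for nm,p in(("top",T),("scene",S)):
    P=pts(p);print(nm,"bench z",np.nanmedian(P[...,2][(abs(P[...,0]-.45)<.05)&(abs(P[...,1]-.2)<.03)]), np.nanstd(P[...,2][(abs(P[...,0]-.45)<.05)&(abs(P[...,1]-.2)<.03)]))
    for k,c,h in(("gj",(.445,.38),.075),("gj2",(.43,.495),.075),("bj",(.43,-.322),.075),("ram",(.573,.35),.045),("pink",(.655,.345),.045),("lidknob",(.573,-.29),.036),("oj",(.625,.45),.075),("sh",(.783,-.098),.084),("pp",(.637,-.455),.075)):
        m,q=blob(p,c,.055,h-.006,h+.012,P)
        if len(q)<4: print(k,len(q));continue
        print(k,len(q),np.round(q.mean(0),4),np.round(mincirc(q),4),np.round((q.min(0)+q.max(0))/2,4))
    # saucers by colour
    hsv=cv2.cvtColor(p["img"],cv2.COLOR_RGB2HSV)
    for k,c,h0,h1 in(("gs",(.57,.147),40,90),("bs",(.575,-.06),105,130)):
        m=(np.hypot(P[...,0]-c[0],P[...,1]-c[1])<.05)&(hsv[...,0]>h0)&(hsv[...,0]<h1)&(hsv[...,1]>100)
        v,u=np.nonzero(m);print(k,m.sum(),atz(p,u.mean(),v.mean(),.012)[:2].round(4),np.nanmedian(P[m][:,2]))
        m=(np.hypot(P[...,0]-c[0],P[...,1]-c[1])<.06)&(hsv[...,1]<60)
        v,u=np.nonzero(m);q=np.array([atz(p,a,b,.016) for a,b in zip(u,v)]);print("  white",len(q),np.round(mincirc(q),4))
E
```

```text
top bench z 0.0002728031331944436 0.003825147879816727
gj 222 [0.4465 0.3734 0.0746] [0.4465 0.3735 0.0252] [0.4458 0.3732 0.0761]
gj2 215 [0.4315 0.4945 0.0743] [0.4317 0.4952 0.0251] [0.4305 0.4954 0.0762]
bj 233 [ 0.4326 -0.3224  0.0755] [ 0.4322 -0.3225  0.0257] [ 0.432  -0.3225  0.0764]
ram 78 [0.5632 0.3518 0.0443] [0.563  0.3523 0.0285] [0.5621 0.3523 0.0456]
pink 76 [0.6668 0.3525 0.0448] [0.6663 0.3528 0.0282] [0.6666 0.352  0.0465]
lidknob 35 [ 0.575  -0.2962  0.0363] [ 0.5758 -0.2964  0.0103] [ 0.5752 -0.2959  0.0366]
oj 205 [0.6246 0.4468 0.0747] [0.6252 0.4459 0.0255] [0.6244 0.4464 0.076 ]
sh 105 [ 0.7824 -0.0975  0.0822] [ 0.7822 -0.0967  0.0195] [ 0.782  -0.098   0.0838]
pp 93 [ 0.6379 -0.4545  0.0747] [ 0.638  -0.4532  0.0176] [ 0.638  -0.455   0.0754]
gs 234 [0.5698 0.1407] 0.016669886558938307
  white 390 [0.5677 0.1523 0.0536]
bs 257 [ 0.5736 -0.0599] 0.016675762367516445
  white 341 [ 0.5733 -0.0686  0.0509]
scene bench z 0.002170634288938822 0.003187955590818547
gj 188 [0.4485 0.3757 0.0763] [0.4463 0.377  0.0266] [0.4462 0.3764 0.0757]
gj2 180 [0.4332 0.4973 0.0761] [0.4311 0.4977 0.0274] [0.4311 0.498  0.0752]
bj 188 [ 0.4354 -0.3186  0.0755] [ 0.4338 -0.3183  0.0259] [ 0.4334 -0.3189  0.0749]
ram 110 [0.5624 0.3558 0.0445] [0.5622 0.3556 0.0285] [0.562  0.356  0.0449]
pink 115 [0.667  0.3574 0.0446] [0.6664 0.3564 0.0284] [0.6671 0.3568 0.044 ]
lidknob 34 [ 0.5764 -0.2934  0.0363] [ 0.5762 -0.2938  0.0095] [ 0.5766 -0.2941  0.0345]
oj 234 [0.6262 0.4493 0.076 ] [0.6249 0.451  0.0263] [0.625  0.4501 0.0749]
sh 154 [ 0.7847 -0.0943  0.082 ] [ 0.7835 -0.0936  0.0189] [ 0.7839 -0.0938  0.0822]
pp 101 [ 0.6416 -0.4511  0.0748] [ 0.6411 -0.4519  0.0166] [ 0.6416 -0.452   0.0752]
gs 248 [0.5646 0.1449] 0.017657173886186983
  white 280 [0.5753 0.1531 0.0536]
bs 270 [ 0.5684 -0.0568] 0.01766981291019093
  white 295 [ 0.5807 -0.0662  0.0547]
```

View pics/crop1.png

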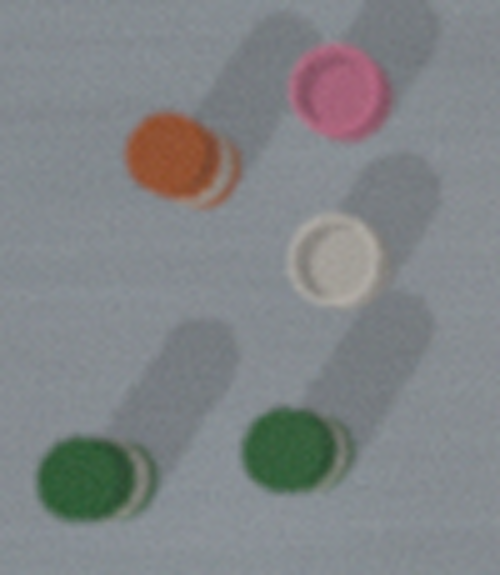

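```bash
cat >> h.py <<'E'
def saucers(p):
    P=pts(p);hsv=cv2.cvtColor(p["img"],cv2.COLOR_RGB2HSV);o=[]
    for c,h0,h1 in(((.57,.145),40,90),((.572,-.06),105,130)):
        m=(np.hypot(P[...,0]-c[0],P[...,1]-c[1])<.04)&(hsv[...,0]>h0)&(hsv[...,0]<h1)&(hsv[...,1]>90)
        m=m.astype(np.uint8);n,l,st,ce=cv2.connectedComponentsWithStats(m);i=1+np.argmax(st[1:,4])
        o.append(atz(p,*ce[i],.016)[:2])
    return o
def go(obs,tgt,yaw,grip,n):
    """rows to target, constant speed, yaw=direction of tool x in world"""
    M=R.from_rotvec(obs["tool_rot"]).as_matrix();y0=np.arctan2(M[1,0],M[0,0]);p=np.array(obs["tool_pos"])
    d=(np.array(tgt)-p);dy=(yaw-y0+np.pi/2)%np.pi-np.pi/2
    print("pos",p.round(4),"yaw",y0.round(4),"tilt",M[2].round(4),"d",d.round(4),"turn",(-dy).round(4))
    nt=max(1,int(np.ceil(abs(dy)/.17)))
    for i in range(n):
        y=y0+dy*min(i,nt)/nt
        x=np.array([np.cos(y),np.sin(y),0]);yy=np.array([np.sin(y),-np.cos(y),0]);s=d/n
        print([round(float(v),4) for v in (s@x,s@yy,-s[2],-dy/nt if i<nt else 0)]+[grip])
E
python3 - <<'E'
from station import ctrl
from h import *
T=pickle.load(open("top0.pkl","rb"));S=pickle.load(open("scene0.pkl","rb"))
for p in(T,S):
    g,b=saucers(p);d=g-b;print(g.round(4),b.round(4),"yaw",np.arctan2(-d[0],d[1]).round(4),np.hypot(*d).round(4))
    hsv=cv2.cvtColor(p["img"],cv2.COLOR_RGB2HSV);P=pts(p)
    m=(abs(P[...,0]-.57)<.15)&(abs(P[...,1]-.045)<.18)&(hsv[...,0]<25)&(hsv[...,1]>70)&(hsv[...,2]>20)
    v,u=np.nonzero(m);q=np.array([atz(p,a,b_,.006)[:2] for a,b_ in zip(u,v)])
    r=cv2.minAreaRect((q*1000).astype(np.float32));print(r,(g+b)/2)
go(ctrl.get_obs(),[.42,-.1,.2],.02,1,8)
E
```

```text
[0.5693 0.1406] [ 0.573  -0.0595] yaw 0.0186 0.2002
((571.0853271484375, 40.761924743652344), (238.1892852783203, 298.3585510253906), 1.2365003824234009) [0.57111253 0.04056968]
[0.567  0.1443] [ 0.571  -0.0566] yaw 0.0198 0.2009
((570.2610473632812, 43.651092529296875), (240.53512573242188, 300.2550354003906), 1.0717195272445679) [0.56902006 0.04385562]
pos [ 0.1678 -0.602   0.2007] yaw 0.2718 tilt [ 0. -0. -1.] d [ 0.2522  0.502  -0.0007] turn 0.2518
[0.0472, -0.052, 0.0001, 0.1259, 1]
[0.0403, -0.0575, 0.0001, 0.1259, 1]
[0.0328, -0.0621, 0.0001, 0.0, 1]
[0.0328, -0.0621, 0.0001, 0.0, 1]
[0.0328, -0.0621, 0.0001, 0.0, 1]
[0.0328, -0.0621, 0.0001, 0.0, 1]
[0.0328, -0.0621, 0.0001, 0.0, 1]
[0.0328, -0.0621, 0.0001, 0.0, 1]
```

{"op": "apply_moves", "data": {
  "deltas": [
    [0.045,-0.042,0,0.126,1],
    [0.043,-0.045,0,0.126,1],
    [0.035,-0.05,0,0,1],
    [0.035,-0.05,0,0,1],
    [0.035,-0.05,0,0,1],
    [0.035,-0.05,0,0,1],
    [0.03,-0.05,0,0,1],
    [0.01,-0.05,0,0,1]
  ],
  "grip_force": 40
}}

```text
t: 2.2
tool_pos: [0.4192, -0.1893, 0.2015]
tool_rot: [3.139, 0.005, 0.007]
contact_force: [0.8, -0.3, 0.5]
opening: 0.0852
```

```bash
python3 - <<'E'
from station import ctrl
from h import *
go(ctrl.get_obs(),[.446,.375,.13],.02,1,12)
E
```

```text
pos [ 0.4192 -0.1893  0.2015] yaw 0.0034 tilt [ 0.0045  0.0026 -1.    ] d [ 0.0268  0.5643 -0.0715] turn -0.0166
[0.0024, -0.047, 0.006, -0.0166, 1]
[0.0032, -0.047, 0.006, 0.0, 1]
[0.0032, -0.047, 0.006, 0.0, 1]
[0.0032, -0.047, 0.006, 0.0, 1]
[0.0032, -0.047, 0.006, 0.0, 1]
[0.0032, -0.047, 0.006, 0.0, 1]
[0.0032, -0.047, 0.006, 0.0, 1]
[0.0032, -0.047, 0.006, 0.0, 1]
[0.0032, -0.047, 0.006, 0.0, 1]
[0.0032, -0.047, 0.006, 0.0, 1]
[0.0032, -0.047, 0.006, 0.0, 1]
[0.0032, -0.047, 0.006, 0.0, 1]
```

{"op": "apply_moves", "data": {
  "deltas": [
    [0.002,-0.055,0,-0.017,1],
    [0.003,-0.06,0,0,1],
    [0.003,-0.06,0,0,1],
    [0.003,-0.06,0,0,1],
    [0.004,-0.06,0,0,1],
    [0.004,-0.06,0,0,1],
    [0.004,-0.06,0.02,0,1],
    [0.004,-0.06,0.03,0,1]
  ]
}}

```text
t: 3.2
tool_pos: [0.4394, 0.2943, 0.1592]
tool_rot: [3.141, 0.033, 0.033]
contact_force: [0.6, -0.6, -0.1]
opening: 0.0853
```

```bash
python3 - <<'E'
from station import ctrl
from h import *
go(ctrl.get_obs(),[.446,.375,.105],.02,1,4)
E
```

```text
pos [0.4394 0.2943 0.1592] yaw 0.021 tilt [ 2.110e-02  2.000e-04 -9.998e-01] d [ 0.0066  0.0807 -0.0542] turn 0.001
[0.0021, -0.0201, 0.0135, 0.001, 1]
[0.0021, -0.0201, 0.0135, 0.0, 1]
[0.0021, -0.0201, 0.0135, 0.0, 1]
[0.0021, -0.0201, 0.0135, 0.0, 1]
```

{"op": "apply_moves", "data": {
  "deltas": [
    [0.002,-0.04,0.01,0,1],
    [0.002,-0.03,0.01,0,1],
    [0.002,-0.01,0.01,0,1],
    [0.001,0,0.01,0,1],
    [0,0,0.01,0,1],
    [0,0,0,0,1],
    [0,0,0,0,1],
    [0,0,0,0,1]
  ]
}}

```text
t: 4.2
tool_pos: [0.4444, 0.3765, 0.105]
tool_rot: [3.138, 0.036, 0.029]
contact_force: [-0.7, -0.8, 0.6]
opening: 0.0855
```

```bash
python3 - <<'E'
from station import ctrl
from h import *
go(ctrl.get_obs(),[.446,.375,.026],.02,1,4)
p=ctrl.get_image("top");cv2.imwrite("pics/top1.png",cv2.resize(p["img"][200:300,80:220,::-1],None,fx=4,fy=4,interpolation=2))
p=ctrl.get_image("scene");cv2.imwrite("pics/scene1.png",cv2.resize(p["img"][80:220,300:450,::-1],None,fx=4,fy=4,interpolation=2))
E
```

```text
pos [0.4444 0.3765 0.105 ] yaw 0.0233 tilt [ 0.0186  0.0031 -0.9998] d [ 0.0016 -0.0015 -0.079 ] turn 0.0033
[0.0004, 0.0004, 0.0197, 0.0033, 1]
[0.0004, 0.0004, 0.0197, 0.0, 1]
[0.0004, 0.0004, 0.0197, 0.0, 1]
[0.0004, 0.0004, 0.0197, 0.0, 1]
```

View pics/scene1.png

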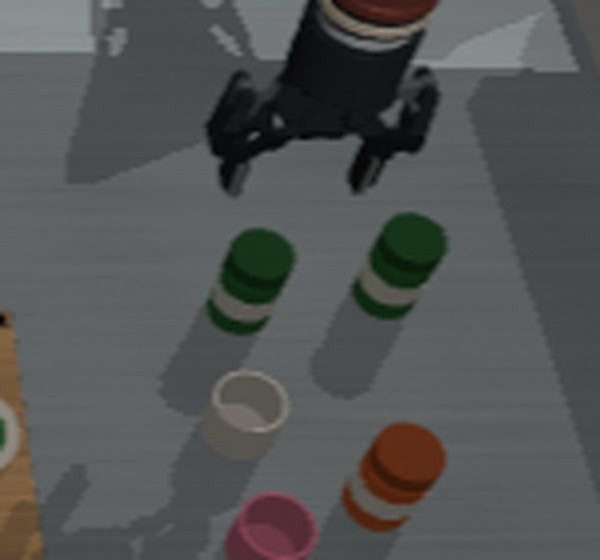

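```bash
python3 - <<'E'
from station import ctrl
from h import *
o=ctrl.get_obs();S=pickle.load(open("scene0.pkl","rb"));M=R.from_rotvec(o["tool_rot"]).as_matrix()
print(M.round(4))
f=lambda X:((proj(S,X)-[300,80])*4).round(0)
t=np.array(o["tool_pos"])
for s in(-1,1):print(f(t+M@[0,s*.05,-.013]))
print(f([.446,.375,.075]),f([.446,.375,0]))
E
```

```text
[[ 0.9995  0.0235  0.0189]
 [ 0.0236 -0.9997 -0.0024]
 [ 0.0189  0.0029 -0.9998]]
[343. 214.]
[211. 217.]
[259. 254.] [233. 311.]
```

View pics/top1.png

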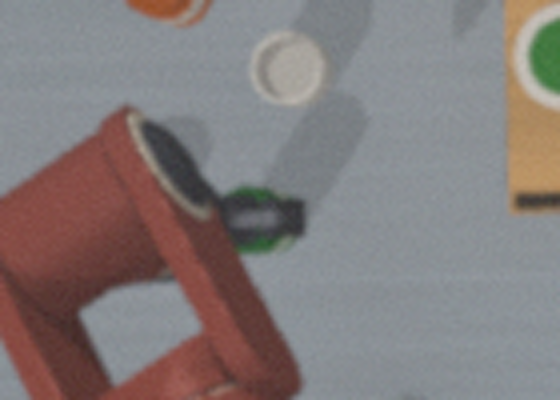

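```bash
python3 - <<'E'
from station import ctrl
from h import *
print(ctrl.get_obs()["tool_pos"])
p=ctrl.get_image("scene");P=pts(p);pickle.dump(p,open("scene1.pkl","wb"))
g=p["img"].astype(int).max(2)
m=(g<45)&(P[...,2]>.08)&(P[...,2]<.3)&(abs(P[...,1]-.375)<.1)&(abs(P[...,0]-.445)<.08)
q=P[m];print(len(q))
for z in np.arange(.08,.24,.01):
    a=q[(q[:,2]>=z)&(q[:,2]<z+.01)]
    if len(a):print(z.round(3),len(a),"x",a[:,0].min().round(3),a[:,0].max().round(3),"y",np.sort(a[:,1])[[0,len(a)//2,-1]].round(3))
E
```

```text
[0.44443833 0.37671818 0.10510224]
1045
0.15 11 x 0.432 0.451 y [0.42  0.421 0.423]
0.16 27 x 0.43 0.454 y [0.322 0.421 0.433]
0.17 25 x 0.433 0.455 y [0.322 0.421 0.432]
0.18 20 x 0.432 0.453 y [0.322 0.422 0.429]
0.19 39 x 0.432 0.457 y [0.306 0.334 0.445]
0.2 119 x 0.427 0.458 y [0.304 0.339 0.449]
0.21 118 x 0.427 0.461 y [0.305 0.347 0.447]
0.22 104 x 0.429 0.462 y [0.305 0.363 0.448]
0.23 104 x 0.433 0.462 y [0.308 0.366 0.446]
```

```bash
python3 - <<'E'
from h import *
p=pickle.load(open("scene1.pkl","rb"));P=pts(p)
m=(P[...,2]>.085)&(P[...,2]<.17)&(abs(P[...,1]-.375)<.08)&(abs(P[...,0]-.445)<.06)
q=P[m];c=p["img"][m]
for z in np.arange(.08,.17,.01):
    k=(q[:,2]>=z)&(q[:,2]<z+.01);a=q[k]
    if len(a):print(z.round(3),len(a),"x",a[:,0].min().round(3),a[:,0].max().round(3),"y",np.sort(a[:,1])[[0,len(a)//2,-1]].round(3),c[k].mean(0))
cv2.imwrite("pics/s1c.png",cv2.resize(p["img"][100:170,340:420,::-1],None,fx=8,fy=8,interpolation=2))
E
```

```text
0.15 20 x 0.432 0.454 y [0.329 0.421 0.427] [36.7  37.65 38.15]
0.16 39 x 0.43 0.456 y [0.322 0.337 0.436] [31.87179487 32.8974359  33.53846154]
```

View pics/s1c.png

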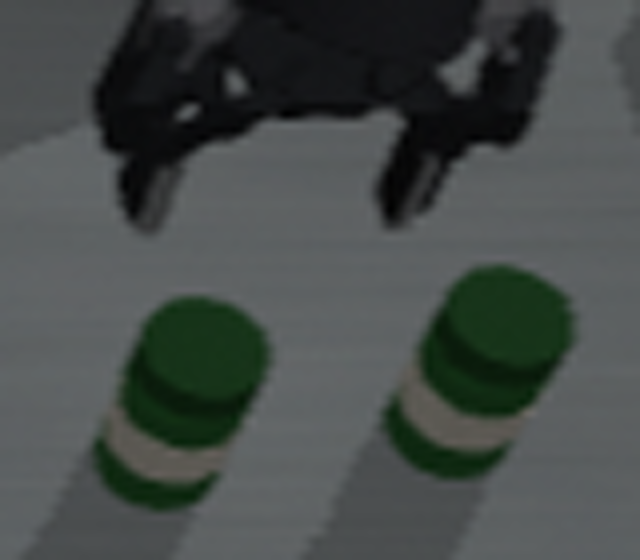

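{"op": "apply_moves", "data": {
  "deltas": [
    [0,0,0.02,0,1],
    [0,0.001,0.02,0.003,1],
    [0,0,0.015,0,1],
    [0,0,0.005,0,1],
    [0,0,0,0,1],
    [0,0,0,0,1],
    [0,0,0,0,1],
    [0,0,0,0,1]
  ]
}}

```text
t: 5.35
tool_pos: [0.4454, 0.3756, 0.0405]
tool_rot: [3.138, 0.033, 0.029]
contact_force: [-0.3, -0.2, -0.1]
opening: 0.0852
```

```bash
cat >> h.py <<'E'
def tips(p,c,lo=.02):
    P=pts(p);g=p["img"].astype(int).max(2)
    m=(g<48)&(P[...,2]>lo)&(P[...,2]<.3)&(abs(P[...,1]-c[1])<.08)&(abs(P[...,0]-c[0])<.08)
    q=P[m];a=q[q[:,2]<np.percentile(q[:,2],6)];print("tip zmin",np.sort(q[:,2])[:6].round(3),"x",a[:,0].min().round(3),a[:,0].max().round(3),"y",a[:,1].min().round(3),a[:,1].max().round(3))
E
python3 - <<'E'
from station import ctrl
from h import *
o=ctrl.get_obs();go(o,[.446,.375,.026],.02,1,4)
p=ctrl.get_image("scene");tips(p,o["tool_pos"])
cv2.imwrite("pics/s2.png",cv2.resize(p["img"][90:170,330:430,::-1],None,fx=7,fy=7,interpolation=2))
E
```

```text
pos [0.4454 0.3756 0.0405] yaw 0.0209 tilt [ 0.0183  0.0031 -0.9998] d [ 0.0006 -0.0006 -0.0145] turn 0.0009
[0.0002, 0.0002, 0.0036, 0.0009, 1]
[0.0002, 0.0002, 0.0036, 0.0, 1]
[0.0002, 0.0002, 0.0036, 0.0, 1]
[0.0002, 0.0002, 0.0036, 0.0, 1]
tip zmin [0.043 0.044 0.045 0.045 0.045 0.046] x 0.436 0.472 y 0.352 0.389
```

View pics/s2.png

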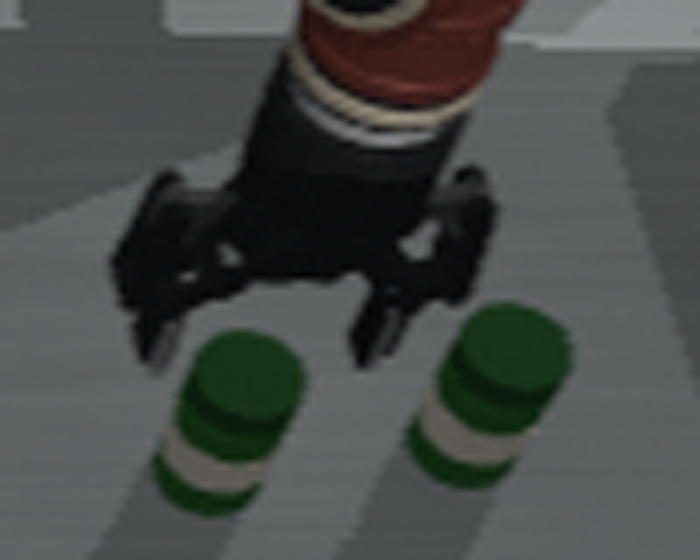

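{"op": "apply_moves", "data": {
  "deltas": [
    [0,0,0.015,0,1],
    [0,0,0.008,0,1],
    [0,0,0.002,0,1],
    [0,0,0,0,1],
    [0,0,0,0,1],
    [0,0,0,0,1],
    [0,0,0,0,1],
    [0,0,0,0,1]
  ]
}}

```text
t: 6.4
tool_pos: [0.4461, 0.3757, 0.0141]
tool_rot: [3.139, 0.033, 0.03]
contact_force: [-1.0, 0.5, -0.4]
opening: 0.0853
```

```bash
python3 - <<'E'
from station import ctrl
from h import *
o=ctrl.get_obs();go(o,[.446,.375,.026],.02,1,1)
p=ctrl.get_image("scene")
pickle.dump(p,open("scene2.pkl","wb"))
cv2.imwrite("pics/s3.png",cv2.resize(p["img"][90:170,330:430,::-1],None,fx=7,fy=7,interpolation=2))
P=pts(p)
for u in range(340,396,2): print(u,[ (P[v,u]*1000).round(0)[[0,1,2]].tolist() for v in (138,142,146)] )
E
```

```text
pos [0.4461 0.3757 0.0141] yaw 0.0208 tilt [ 0.0189  0.0028 -0.9998] d [-0.0001 -0.0007  0.0119] turn 0.0008
[-0.0001, 0.0007, -0.0119, 0.0008, 1]
340 [[364.0, 327.0, 1.0], [378.0, 326.0, -3.0], [398.0, 322.0, 1.0]]
342 [[365.0, 333.0, 2.0], [381.0, 331.0, 0.0], [400.0, 328.0, 3.0]]
344 [[363.0, 341.0, -0.0], [384.0, 337.0, 4.0], [396.0, 336.0, -1.0]]
346 [[456.0, 306.0, 114.0], [385.0, 343.0, 5.0], [399.0, 342.0, 2.0]]
348 [[456.0, 312.0, 114.0], [447.0, 321.0, 83.0], [451.0, 324.0, 68.0]]
350 [[449.0, 322.0, 105.0], [452.0, 325.0, 89.0], [455.0, 328.0, 74.0]]
352 [[452.0, 326.0, 109.0], [457.0, 329.0, 96.0], [455.0, 334.0, 74.0]]
354 [[455.0, 331.0, 113.0], [455.0, 336.0, 93.0], [397.0, 369.0, -1.0]]
356 [[453.0, 338.0, 110.0], [382.0, 378.0, 1.0], [440.0, 354.0, 55.0]]
358 [[454.0, 343.0, 111.0], [441.0, 355.0, 76.0], [454.0, 354.0, 72.0]]
360 [[461.0, 346.0, 120.0], [441.0, 361.0, 76.0], [456.0, 359.0, 75.0]]
362 [[427.0, 369.0, 78.0], [443.0, 366.0, 78.0], [459.0, 363.0, 78.0]]
364 [[427.0, 375.0, 77.0], [442.0, 373.0, 77.0], [456.0, 371.0, 75.0]]
366 [[426.0, 382.0, 77.0], [442
[... 326 characters left out ...]
[366.0, 448.0, 2.0], [383.0, 444.0, 2.0], [402.0, 440.0, 5.0]]
378 [[365.0, 455.0, 1.0], [438.0, 419.0, 71.0], [444.0, 421.0, 59.0]]
380 [[435.0, 421.0, 87.0], [443.0, 422.0, 78.0], [453.0, 422.0, 71.0]]
382 [[445.0, 421.0, 99.0], [451.0, 423.0, 88.0], [450.0, 430.0, 67.0]]
384 [[453.0, 422.0, 109.0], [450.0, 430.0, 87.0], [399.0, 468.0, 1.0]]
386 [[456.0, 427.0, 112.0], [382.0, 478.0, 1.0], [402.0, 473.0, 5.0]]
388 [[447.0, 438.0, 102.0], [383.0, 484.0, 3.0], [400.0, 480.0, 3.0]]
390 [[449.0, 443.0, 104.0], [381.0, 492.0, -0.0], [399.0, 488.0, 0.0]]
392 [[455.0, 445.0, 111.0], [380.0, 500.0, -2.0], [429.0, 475.0, 40.0]]
394 [[456.0, 450.0, 113.0], [428.0, 475.0, 59.0], [438.0, 475.0, 51.0]]
```

View pics/s3.png

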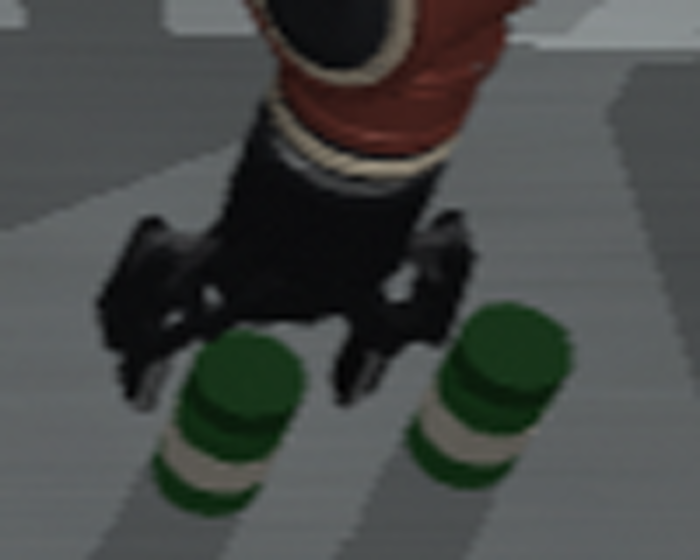

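{"op": "apply_moves", "data": {
  "deltas": [
    [0,0,0,0,-1],
    [0,0,0,0,-1],
    [0,0,0,0,-1],
    [0,0,0,0,-1],
    [0,0,0,0,-1],
    [0,0,0,0,-1],
    [0,0,0,0,-1],
    [0,0,0,0,-1]
  ]
}}

```text
t: 7.45
tool_pos: [0.4464, 0.3757, 0.0145]
tool_rot: [3.139, 0.033, 0.031]
contact_force: [0.1, -0.2, 0.8]
opening: 0.0487
```

```bash
python3 - <<'E'
from station import ctrl
from h import *
o=ctrl.get_obs();go(o,[.446,.375,.026],.02,1,1);print(o["opening"],o["contact_force"])
p=ctrl.get_image("scene")
cv2.imwrite("pics/s4.png",cv2.resize(p["img"][90:170,330:430,::-1],None,fx=7,fy=7,interpolation=2))
p=ctrl.get_image("top")
cv2.imwrite("pics/t4.png",cv2.resize(p["img"][210:300,80:190,::-1],None,fx=6,fy=6,interpolation=2))
E
```

```text
pos [0.4464 0.3757 0.0145] yaw 0.0208 tilt [ 0.0195  0.0026 -0.9998] d [-0.0004 -0.0007  0.0115] turn 0.0008
[-0.0004, 0.0007, -0.0115, 0.0008, 1]
0.04870840210701555 [ 0.09582852 -0.17579018  0.82469062]
```

View pics/s4.png

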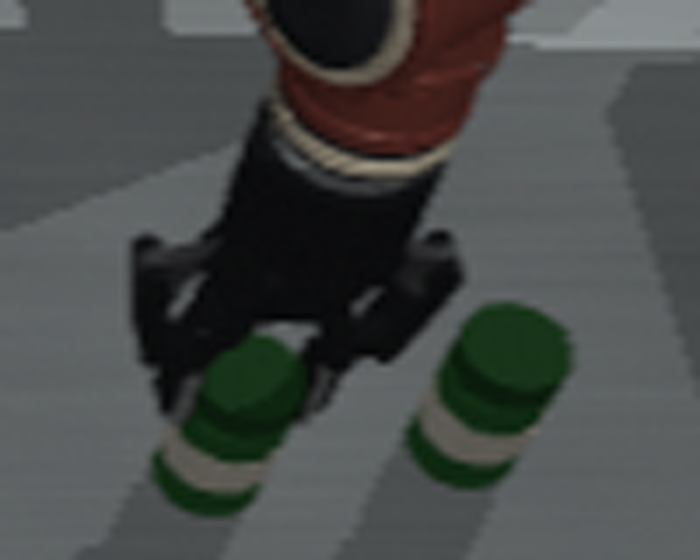

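View pics/t4.png

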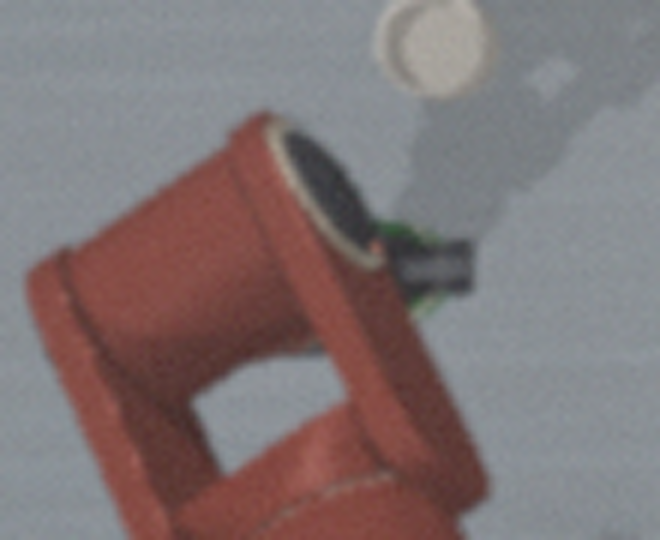

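{"op": "apply_moves", "data": {
  "deltas": [
    [0,0,-0.015,0,-1],
    [0,0,-0.025,0,-1],
    [0,0,-0.035,0,-1],
    [0.01,0.01,-0.025,0,-1],
    [0.025,0.03,0,0,-1],
    [0.03,0.035,0,0,-1],
    [0.03,0.035,0,0,-1],
    [0.03,0.035,0,0,-1]
  ]
}}

```text
t: 8.55
tool_pos: [0.5722, 0.2323, 0.1234]
tool_rot: [3.139, 0.044, 0.028]
contact_force: [-0.9, 0.8, -2.0]
opening: 0.0485
```

```bash
python3 - <<'E'
from station import ctrl
from h import *
o=ctrl.get_obs();go(o,[.6502,.1438,.115],.02,-1,4);print(o["opening"],o["contact_force"])
E
```

```text
pos [0.5722 0.2323 0.1234] yaw 0.0278 tilt [ 0.0181  0.0023 -0.9998] d [ 0.078  -0.0885 -0.0084] turn 0.0078
[0.0189, 0.0227, 0.0021, 0.0078, -1]
[0.0191, 0.0225, 0.0021, 0.0, -1]
[0.0191, 0.0225, 0.0021, 0.0, -1]
[0.0191, 0.0225, 0.0021, 0.0, -1]
0.048548179932315 [-0.90538805  0.75699025 -2.00884285]
```

{"op": "apply_moves", "data": {
  "deltas": [
    [0.025,0.029,0.002,0.008,-1],
    [0.02,0.023,0.002,0,-1],
    [0.015,0.018,0.002,0,-1],
    [0.01,0.01,0.002,0,-1],
    [0.003,0.003,0,0,-1],
    [0,0,0,0,-1],
    [0,0,0,0,-1],
    [0,0,0,0,-1]
  ]
}}

```text
t: 9.55
tool_pos: [0.6491, 0.148, 0.1183]
tool_rot: [3.141, 0.029, 0.027]
contact_force: [-0.6, 0.5, -2.2]
opening: 0.049
```

```bash
python3 - <<'E'
from station import ctrl
from h import *
o=ctrl.get_obs();go(o,[.6502,.1438,.0225],.02,-1,4);print(o["opening"],o["contact_force"])
p=ctrl.get_image("scene")
cv2.imwrite("pics/s5.png",cv2.resize(p["img"][90:240,200:360,::-1],None,fx=4,fy=4,interpolation=2))
E
```

```text
pos [0.6491 0.148  0.1183] yaw 0.0186 tilt [ 1.690e-02  3.000e-04 -9.999e-01] d [ 0.0011 -0.0042 -0.0958] turn -0.0014
[0.0003, 0.0011, 0.024, -0.0014, -1]
[0.0003, 0.0011, 0.024, 0.0, -1]
[0.0003, 0.0011, 0.024, 0.0, -1]
[0.0003, 0.0011, 0.024, 0.0, -1]
0.048970836692146705 [-0.61558359  0.47740302 -2.18101848]
```

View pics/s5.png

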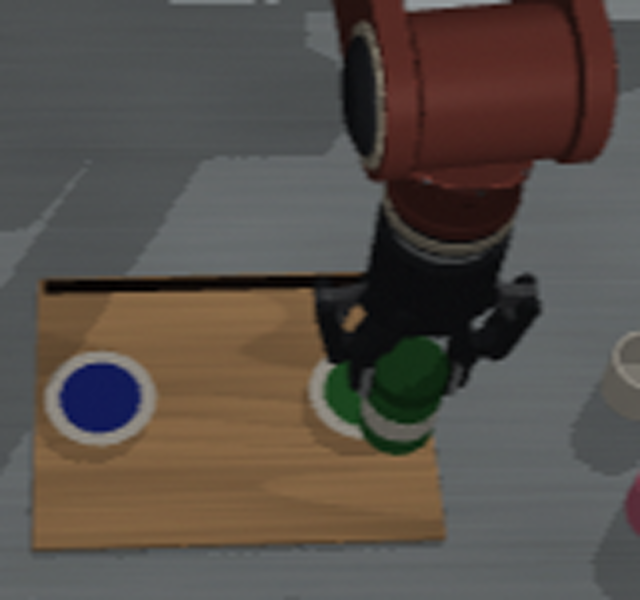

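{"op": "apply_moves", "data": {
  "deltas": [
    [0.001,0.002,0.02,0,-1],
    [0,0.002,0.025,0,-1],
    [0,0,0.022,0,-1],
    [0,0,0.014,0,-1],
    [0,0,0.005,0,-1],
    [0,0,0.002,0,-1],
    [0,0,0,0,-1],
    [0,0,0,0,-1]
  ]
}}

```text
t: 10.6
tool_pos: [0.6511, 0.1443, 0.0246]
tool_rot: [3.141, 0.031, 0.026]
contact_force: [0.0, -0.4, -2.2]
opening: 0.0486
```

```bash
cat >> h.py <<'E'
def jar(p,hlo,hhi,sat=90):
    # lid-coloured top face via depth near gs/bs: caller gives hue
    P=pts(p);hsv=cv2.cvtColor(p["img"],cv2.COLOR_RGB2HSV)
    return P,(hsv[...,0]>hlo)&(hsv[...,0]<hhi)&(hsv[...,1]>sat)
E
python3 - <<'E'
from station import ctrl
from h import *
o=ctrl.get_obs();go(o,[.6502,.1438,.021],.02,-1,1);print(o["opening"],o["contact_force"])
p=ctrl.get_image("scene")
cv2.imwrite("pics/s6.png",cv2.resize(p["img"][90:240,200:360,::-1],None,fx=4,fy=4,interpolation=2))
P,m=jar(p,40,90)
m&=(P[...,2]>.072)&(P[...,2]<.11)&(abs(P[...,0]-.65)<.06)&(abs(P[...,1]-.144)<.06)
print(mincirc(P[m]),np.median(P[m][:,2]),saucers(p))
E
```

```text
pos [0.6511 0.1443 0.0246] yaw 0.0198 tilt [ 1.660e-02  4.000e-04 -9.999e-01] d [-0.0009 -0.0005 -0.0036] turn -0.0002
[-0.0009, 0.0005, 0.0036, -0.0002, -1]
0.04858832444780173 [ 0.02780237 -0.42082089 -2.18488986]
(0.6544085083007812, 0.14491563415527345, 0.026924047470092773) 0.08593658711169644 [array([0.57437735, 0.12208559]), array([ 0.57090035, -0.05658344])]
```

View pics/s6.png

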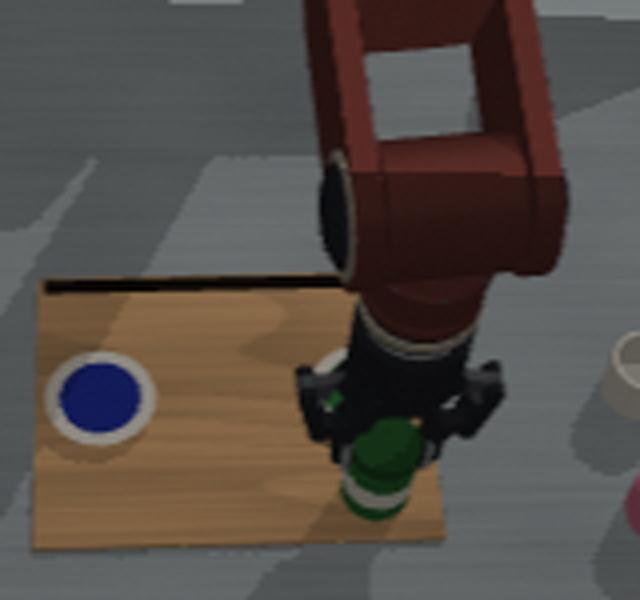

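{"op": "apply_moves", "data": {
  "deltas": [
    [-0.001,0,0.002,0,-1],
    [0,0,0.001,0,-1],
    [0,0,0.001,0,-1],
    [0,0,0,0,-1],
    [0,0,0,0,-1],
    [0,0,0,0,-1],
    [0,0,0,0,-1],
    [0,0,0,0,-1]
  ]
}}

```text
t: 11.65
tool_pos: [0.6509, 0.1444, 0.0215]
tool_rot: [3.141, 0.031, 0.029]
contact_force: [-0.2, -0.2, -2.4]
opening: 0.0486
```

{"op": "apply_moves", "data": {
  "deltas": [
    [0,0,0.001,0,-1],
    [0,0,0,0,-1],
    [0,0,0,0,1],
    [0,0,0,0,1],
    [0,0,0,0,1],
    [0,0,0,0,1],
    [0,0,0,0,1],
    [0,0,0,0,1]
  ]
}}

```text
t: 12.65
tool_pos: [0.6526, 0.1445, 0.0226]
tool_rot: [-3.141, -0.031, -0.035]
contact_force: [-0.5, -0.5, -0.2]
opening: 0.0855
```

{"op": "apply_moves", "data": {
  "deltas": [
    [0,0,-0.01,0,1],
    [0,0,-0.02,0,1],
    [0,0,-0.03,0,1],
    [0,0,-0.04,0,1],
    [-0.05,0.02,-0.01,0,1],
    [-0.06,0.05,0,0,1],
    [-0.05,0.06,0,0,1],
    [-0.02,0.06,0,0,1]
  ]
}}

```text
t: 13.65
tool_pos: [0.4943, -0.0285, 0.1431]
tool_rot: [3.14, 0.043, 0.061]
contact_force: [1.3, 0.0, 0.1]
opening: 0.0856
```

```bash
cat >> h.py <<'E'
def meas(p,c,h,base=.0,r=.05):
    """top face at height h+base"""
    m,q=blob(p,c,r,base+h-.006,base+h+.012)
    return np.array(mincirc(q)[:2]),q.mean(0),len(q),(q.min(0)+q.max(0))/2
E
python3 - <<'E'
from station import ctrl
from h import *
o=ctrl.get_obs();go(o,[.433,-.3205,.12],.02,1,8);print(o["opening"],o["contact_force"])
for n in("scene","top"):
    p=ctrl.get_image(n);pickle.dump(p,open(n+"3.pkl","wb"))
    cv2.imwrite(f"pics/{n}7.png",p["img"][:,:,::-1])
    print(n,[np.round(v,4) for v in meas(p,(.65,.144),.075,.006)],np.round(saucers(p),4))
E
```

```text
pos [ 0.4943 -0.0285  0.1431] yaw 0.0274 tilt [ 0.0389  0.0014 -0.9992] d [-0.0613 -0.292  -0.0231] turn 0.0074
[-0.0087, 0.0363, 0.0029, 0.0074, 1]
[-0.0084, 0.0363, 0.0029, 0.0, 1]
[-0.0084, 0.0363, 0.0029, 0.0, 1]
[-0.0084, 0.0363, 0.0029, 0.0, 1]
[-0.0084, 0.0363, 0.0029, 0.0, 1]
[-0.0084, 0.0363, 0.0029, 0.0, 1]
[-0.0084, 0.0363, 0.0029, 0.0, 1]
[-0.0084, 0.0363, 0.0029, 0.0, 1]
0.08555369812628134 [1.32487311 0.01149134 0.08060669]
scene [array([0.6504, 0.1474]), array([0.6522, 0.1459, 0.0819]), np.int64(238), array([0.6506, 0.1463, 0.0809])] [[ 0.5653  0.1437]
 [ 0.5711 -0.0567]]
top [array([0.6503, 0.1431]), array([0.6504, 0.1427, 0.0809]), np.int64(205), array([0.6511, 0.143 , 0.0815])] [[ 0.5694  0.1406]
 [ 0.5816 -0.0617]]
```

View pics/scene7.png

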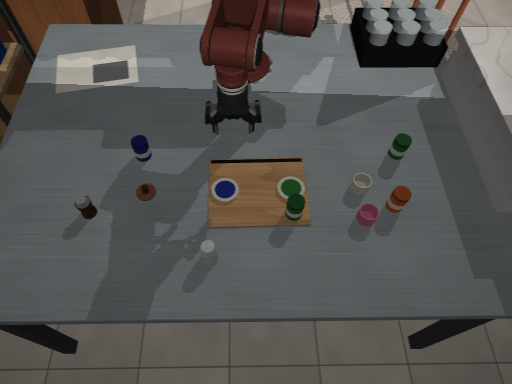

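{"op": "apply_moves", "data": {
  "deltas": [
    [-0.005,0.03,0,0.004,1],
    [-0.008,0.04,0,0.003,1],
    [-0.01,0.045,0.004,0,1],
    [-0.01,0.045,0.004,0,1],
    [-0.01,0.045,0.005,0,1],
    [-0.01,0.04,0.005,0,1],
    [-0.005,0.025,0.005,0,1],
    [-0.002,0.012,0,0,1]
  ]
}}

```text
t: 14.75
tool_pos: [0.4439, -0.324, 0.1332]
tool_rot: [3.13, 0.023, 0.091]
contact_force: [-0.2, 0.3, 0.6]
opening: 0.0856
```

```bash
python3 - <<'E'
from station import ctrl
from h import *
o=ctrl.get_obs();go(o,[.433,-.3205,.1],.02,1,1)
E
```

```text
pos [ 0.4439 -0.324   0.1332] yaw 0.0152 tilt [ 0.0578  0.0111 -0.9983] d [-0.0109  0.0035 -0.0332] turn -0.0048
[-0.0109, -0.0037, 0.0332, -0.0048, 1]
```

{"op": "apply_moves", "data": {
  "deltas": [
    [0.05,0,0,0,1],
    [0.05,0,0,0,1],
    [0,0,0,0,1],
    [0,0,0,0,1],
    [0,0,0,0,1],
    [0,0,0,0,1],
    [0,0,0,0,1],
    [0,0,0,0,1]
  ]
}}

```text
t: 15.75
tool_pos: [0.5463, -0.3214, 0.1439]
tool_rot: [3.127, 0.022, 0.096]
contact_force: [0.1, -0.1, -0.4]
opening: 0.0856
```

```bash
python3 - <<'E'
from station import ctrl
from h import *
o=ctrl.get_obs();go(o,[.433,-.3205,.1],.02,1,8)
E
```

```text
pos [ 0.5463 -0.3214  0.1439] yaw 0.0143 tilt [ 0.0611  0.013  -0.998 ] d [-0.1133  0.0009 -0.0439] turn -0.0057
[-0.0142, -0.0003, 0.0055, -0.0057, 1]
[-0.0142, -0.0004, 0.0055, 0.0, 1]
[-0.0142, -0.0004, 0.0055, 0.0, 1]
[-0.0142, -0.0004, 0.0055, 0.0, 1]
[-0.0142, -0.0004, 0.0055, 0.0, 1]
[-0.0142, -0.0004, 0.0055, 0.0, 1]
[-0.0142, -0.0004, 0.0055, 0.0, 1]
[-0.0142, -0.0004, 0.0055, 0.0, 1]
```

{"op": "apply_moves", "data": {
  "deltas": [
    [-0.02,0,0,-0.005,1],
    [-0.02,0,0,0,1],
    [-0.02,0,0,0,1],
    [-0.02,0,0,0,1],
    [-0.02,0,0,0,1],
    [-0.012,0,0,0,1],
    [0,0,0,0,1],
    [0,0,0,0,1]
  ]
}}

```text
t: 16.75
tool_pos: [0.431, -0.324, 0.1372]
tool_rot: [3.126, 0.028, 0.098]
contact_force: [0.9, -0.1, 0.2]
opening: 0.0848
```

```bash
python3 - <<'E'
from station import ctrl
from h import *
o=ctrl.get_obs();go(o,[.433,-.3205,.1],.02,1,1);print(o["q"])
p=ctrl.get_image("scene")
cv2.imwrite("pics/s8.png",cv2.resize(p["img"][50:200,70:250,::-1],None,fx=4,fy=4,interpolation=2))
E
```

```text
pos [ 0.431  -0.324   0.1372] yaw 0.0183 tilt [ 0.0623  0.0142 -0.998 ] d [ 0.002   0.0035 -0.0372] turn -0.0017
[0.0021, -0.0035, 0.0372, -0.0017, 1]
[-0.80365263 -0.14934808  1.91666934  0.03715717  1.32155309  0.74104596]
```

View pics/s8.png

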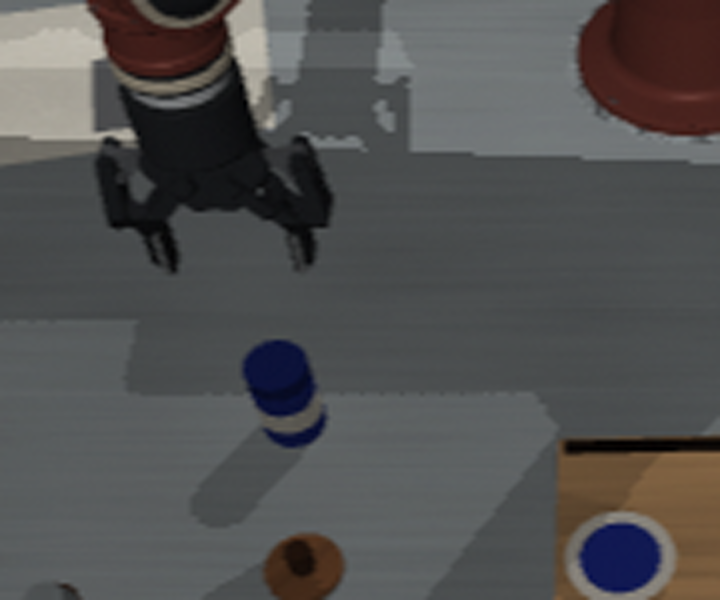

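```bash
cat >> h.py <<'E'
def go(obs,tgt,yaw,grip,n):
    M=R.from_rotvec(obs["tool_rot"]).as_matrix();y0=np.arctan2(M[1,0],M[0,0]);p=np.array(obs["tool_pos"])
    d=(np.array(tgt)-p);dy=(yaw-y0+np.pi/2)%np.pi-np.pi/2
    print("pos",p.round(4),"yaw",y0.round(4),"tilt",M[2].round(4),"dworld",d.round(4),"turn",(-dy).round(4))
    print("tool total",(M.T@d).round(4),"per row/%d"%n,(M.T@d/n).round(4))
    print("open",obs["opening"],"F",obs["contact_force"].round(2),"t",obs["t"])
E
python3 - <<'E'
from station import ctrl
from h import *
o=ctrl.get_obs();go(o,[.433,-.3205,.008],.02,1,8)
E
```

```text
pos [ 0.431  -0.324   0.1372] yaw 0.0185 tilt [ 0.0622  0.0141 -0.998 ] dworld [ 0.002   0.0035 -0.1292] turn -0.0015
tool total [-0.006  -0.0053  0.129 ] per row/8 [-0.0008 -0.0007  0.0161]
open 0.08565063457844382 F [-0.95 -0.04  1.01] t 16.8
```

{"op": "apply_moves", "data": {
  "deltas": [
    [-0.001,-0.0035,0.012,0,1],
    [-0.001,-0.001,0.02,0,1],
    [0,-0.001,0.025,0,1],
    [0,0,0.025,0,1],
    [0,0,0.022,0,1],
    [0,0,0.015,0,1],
    [0,0,0.004,0,1],
    [0,0,0,0,1]
  ]
}}

```text
t: 17.8
tool_pos: [0.4383, -0.3173, 0.0065]
tool_rot: [3.129, 0.033, 0.095]
contact_force: [-0.9, 0.4, 0.7]
opening: 0.0856
```

```bash
python3 - <<'E'
from station import ctrl
from h import *
o=ctrl.get_obs();go(o,[.436,-.321,.008],.02,1,1)
p=ctrl.get_image("scene")
cv2.imwrite("pics/s9.png",cv2.resize(p["img"][70:190,70:220,::-1],None,fx=5,fy=5,interpolation=2))
E
```

```text
pos [ 0.4383 -0.3173  0.0065] yaw 0.0217 tilt [ 0.0608  0.0117 -0.9981] dworld [-0.0023 -0.0037  0.0015] turn 0.0017
tool total [-0.0022  0.0037 -0.0016] per row/1 [-0.0022  0.0037 -0.0016]
open 0.08555811114739457 F [-0.94  0.44  0.71] t 17.8
```

View pics/s9.png

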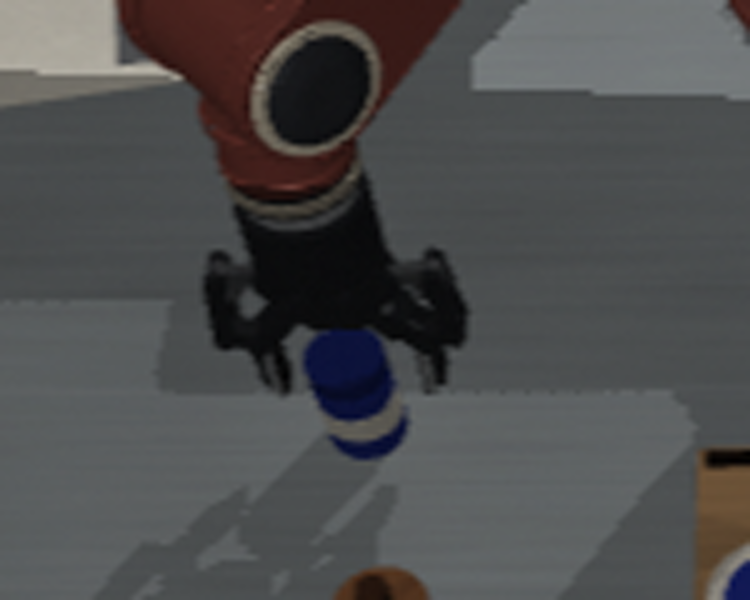

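Jar between the fingers at crop (350,370), nearer the left one (finger tips at 280 and 435). Shift the tool about 3.5 mm, then close.

{"op": "apply_moves", "data": {
  "deltas": [
    [-0.002,0.003,0,0,1],
    [0,0.001,0,0,1],
    [0,0,0,0,-1],
    [0,0,0,0,-1],
    [0,0,0,0,-1],
    [0,0,0,0,-1],
    [0,0,0,0,-1],
    [0,0,0,0,-1]
  ]
}}

```text
t: 18.85
tool_pos: [0.4379, -0.3236, 0.0097]
tool_rot: [3.124, 0.033, 0.102]
contact_force: [-0.7, 1.2, 1.2]
opening: 0.0488
```

```bash
python3 - <<'E'
from station import ctrl
from h import *
o=ctrl.get_obs();go(o,[.436,-.321,.108],.02,1,4)
go(o,[.4932,-.0594,.1],.02,1,1)
E
```

```text
pos [ 0.4379 -0.3236  0.0097] yaw 0.0217 tilt [ 0.0649  0.016  -0.9978] dworld [-0.0019  0.0026  0.0983] turn 0.0017
tool total [ 0.0046 -0.001  -0.0982] per row/4 [ 0.0011 -0.0003 -0.0245]
open 0.048832168605089474 F [-0.68  1.18  1.17] t 18.85
pos [ 0.4379 -0.3236  0.0097] yaw 0.0217 tilt [ 0.0649  0.016  -0.9978] dworld [0.0553 0.2642 0.0903] turn 0.0017
tool total [ 0.0668 -0.2615 -0.0903] per row/1 [ 0.0668 -0.2615 -0.0903]
open 0.048832168605089474 F [-0.68  1.18  1.17] t 18.85
```

{"op": "apply_moves", "data": {
  "deltas": [
    [0.001,0,-0.015,0,-1],
    [0.001,0,-0.025,0,-1],
    [0.001,0,-0.025,0,-1],
    [0.004,-0.01,-0.02,0,-1],
    [0.006,-0.02,-0.006,0,-1],
    [0.006,-0.027,0,0,-1],
    [0.006,-0.027,0,0,-1],
    [0.006,-0.027,0,0,-1]
  ]
}}

```text
t: 19.85
tool_pos: [0.4596, -0.2045, 0.1043]
tool_rot: [3.128, 0.029, 0.098]
contact_force: [0.1, 0.3, -1.9]
opening: 0.0492
```

```bash
python3 - <<'E'
from station import ctrl
from h import *
o=ctrl.get_obs()
go(o,[.4951,-.0602,.1],.02,1,8)
E
```

```text
pos [ 0.4596 -0.2045  0.1043] yaw 0.0189 tilt [ 0.0625  0.0125 -0.998 ] dworld [ 0.0355  0.1443 -0.0043] turn -0.0011
tool total [ 0.0379 -0.1437  0.0049] per row/8 [ 0.0047 -0.018   0.0006]
open 0.04924210456114894 F [ 0.1   0.29 -1.95] t 19.85
```

Slow moves hold the tilt (0.0625), so I'll keep that pace.

{"op": "apply_moves", "data": {
  "deltas": [
    [0.006,-0.027,0,0,-1],
    [0.006,-0.025,0,0,-1],
    [0.006,-0.025,0,0,-1],
    [0.006,-0.022,0,0,-1],
    [0.005,-0.016,0,0,-1],
    [0.004,-0.01,0,0,-1],
    [0.001,-0.004,0,0,-1],
    [0,0,0,0,-1]
  ]
}}

```text
t: 20.85
tool_pos: [0.487, -0.0612, 0.1003]
tool_rot: [3.133, 0.04, 0.085]
contact_force: [0.3, 0.2, -1.9]
opening: 0.0495
```

```bash
python3 - <<'E'
from station import ctrl
from h import *
o=ctrl.get_obs()
go(o,[.4951,-.0602,.0172],.02,1,4)
p=ctrl.get_image("scene")
cv2.imwrite("pics/s10.png",cv2.resize(p["img"][80:230,150:330,::-1],None,fx=4,fy=4,interpolation=2))
E
```

```text
pos [ 0.487  -0.0612  0.1003] yaw 0.0256 tilt [ 0.0543  0.0076 -0.9985] dworld [ 0.0081  0.001  -0.0831] turn 0.0056
tool total [ 0.0036 -0.0014  0.0834] per row/4 [ 0.0009 -0.0004  0.0208]
open 0.04948123024427183 F [ 0.27  0.23 -1.93] t 20.85
```

View pics/s10.png

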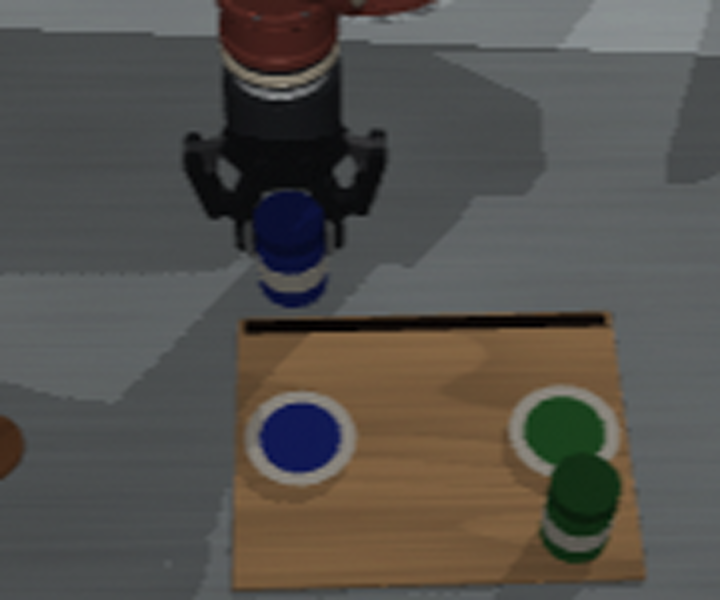

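{"op": "apply_moves", "data": {
  "deltas": [
    [0.002,0,0.018,0.005,-1],
    [0.001,-0.001,0.022,0,-1],
    [0.001,0,0.022,0,-1],
    [0,0,0.012,0,-1],
    [0,0,0.005,0,-1],
    [0,0,0.001,0,-1],
    [0,0,0,0,-1],
    [0,0,0,0,-1]
  ]
}}

```text
t: 21.9
tool_pos: [0.4962, -0.0634, 0.017]
tool_rot: [3.133, 0.023, 0.086]
contact_force: [-0.9, 0.6, -1.9]
opening: 0.0492
```

```bash
python3 - <<'E'
from station import ctrl
from h import *
o=ctrl.get_obs()
go(o,[.4951,-.0602,.0157],.02,1,4)
E
```

```text
pos [ 0.4962 -0.0634  0.017 ] yaw 0.0146 tilt [ 0.0547  0.0074 -0.9985] dworld [-0.0011  0.0032 -0.0013] turn -0.0054
tool total [-0.0012 -0.0032  0.0012] per row/4 [-0.0003 -0.0008  0.0003]
open 0.049207382581390235 F [-0.85  0.64 -1.94] t 21.9
```

{"op": "apply_moves", "data": {
  "deltas": [
    [-0.001,-0.003,0,-0.005,-1],
    [0,0,0,0,-1],
    [0,0,0.001,0,-1],
    [0,0,0.001,0,-1],
    [0,0,0,0,-1],
    [0,0,0,0,-1],
    [0,0,0,0,-1],
    [0,0,0,0,-1]
  ]
}}

```text
t: 22.9
tool_pos: [0.4959, -0.0603, 0.0159]
tool_rot: [3.133, 0.031, 0.087]
contact_force: [-0.1, 0.2, -0.7]
opening: 0.049
```

```bash
python3 - <<'E'
from station import ctrl
from h import *
o=ctrl.get_obs()
go(o,[.4951,-.0602,.0157],.02,1,4)
E
```

```text
pos [ 0.4959 -0.0603  0.0159] yaw 0.02 tilt [ 0.0557  0.0079 -0.9984] dworld [-0.0008  0.0001 -0.0002] turn -0.0
tool total [-0.0008 -0.0001  0.0002] per row/4 [-0.0002 -0.      0.0001]
open 0.049017866642826195 F [-0.08  0.21 -0.74] t 22.9
```

{"op": "apply_moves", "data": {
  "deltas": [
    [0,0,0.0005,0,-1],
    [0,0,0,0,1],
    [0,0,0,0,1],
    [0,0,0,0,1],
    [0,0,0,0,1],
    [0,0,-0.01,0,1],
    [0,0,-0.02,0,1],
    [0,0,-0.03,0,1]
  ]
}}

```text
t: 23.9
tool_pos: [0.4908, -0.0595, 0.0755]
tool_rot: [3.134, 0.031, 0.081]
contact_force: [0.3, 0.1, 0.3]
opening: 0.0853
```

{"op": "apply_moves", "data": {
  "deltas": [
    [0,0,-0.03,0,1],
    [0,-0.01,-0.02,0,1],
    [0.005,-0.025,0,0,1],
    [0.005,-0.03,0,0,1],
    [0.005,-0.03,0,0,1],
    [0.005,-0.03,0,0,1],
    [0.005,-0.03,0,0,1],
    [0.005,-0.03,0,0,1]
  ]
}}

```text
t: 24.9
tool_pos: [0.5194, 0.1294, 0.1389]
tool_rot: [3.131, 0.024, 0.106]
contact_force: [-0.3, 1.5, 0.2]
opening: 0.0852
```

```bash
python3 - <<'E'
from station import ctrl
from h import *
o=ctrl.get_obs();go(o,[.566,.354,.11],.02,1,8)
for n in("scene","top"):
    p=ctrl.get_image(n);pickle.dump(p,open(n+"4.pkl","wb"))
    cv2.imwrite(f"pics/{n}11.png",p["img"][:,:,::-1])
    print(n,"bj",[np.round(v,4) for v in meas(p,(.49,-.059),.075,.006)],"gj",[np.round(v,4) for v in meas(p,(.65,.144),.075,.006)])
E
```

```text
pos [0.5194 0.1294 0.1389] yaw 0.0154 tilt [ 0.0677  0.0096 -0.9977] dworld [ 0.0466  0.2246 -0.0289] turn -0.0046
tool total [ 0.048  -0.2241  0.0301] per row/8 [ 0.006  -0.028   0.0038]
open 0.08524806984361881 F [-0.26  1.46  0.19] t 24.9
scene bj [array([ 0.4915, -0.0558]), array([ 0.4935, -0.0568,  0.0818]), np.int64(199), array([ 0.4912, -0.057 ,  0.0815])] gj [array([0.6506, 0.1463]), array([0.6524, 0.1459, 0.082 ]), np.int64(237), array([0.6507, 0.1464, 0.0811])]
top bj [array([ 0.4913, -0.06  ]), array([ 0.4912, -0.0603,  0.0813]), np.int64(220), array([ 0.4921, -0.0601,  0.0834])] gj [array([0.6512, 0.1429]), array([0.6504, 0.1427, 0.081 ]), np.int64(209), array([0.6515, 0.1428, 0.0819])]
```

View pics/scene11.png

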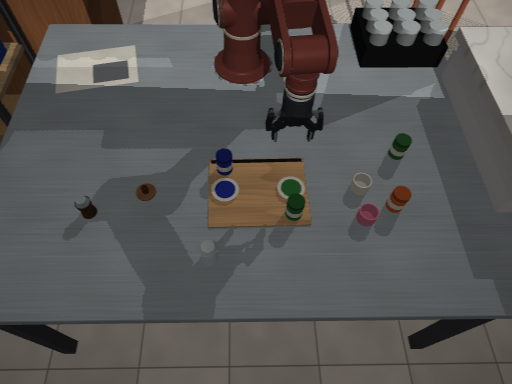

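{"op": "apply_moves", "data": {
  "deltas": [
    [0.005,-0.03,0.004,-0.005,1],
    [0.007,-0.03,0.004,0,1],
    [0.007,-0.03,0.004,0,1],
    [0.007,-0.03,0.004,0,1],
    [0.007,-0.03,0.004,0,1],
    [0.006,-0.025,0.004,0,1],
    [0.004,-0.015,0.003,0,1],
    [0,-0.005,0.003,0,1]
  ]
}}

```text
t: 26.0
tool_pos: [0.5638, 0.3257, 0.1137]
tool_rot: [3.128, 0.03, 0.114]
contact_force: [-0.8, -0.3, -0.2]
opening: 0.0851
```

```bash
python3 - <<'E'
from station import ctrl
from h import *
o=ctrl.get_obs();go(o,[.566,.354,.04],.02,1,4)
E
```

```text
pos [0.5638 0.3257 0.1137] yaw 0.0197 tilt [ 0.0725  0.0125 -0.9973] dworld [ 0.0022  0.0283 -0.0737] turn -0.0003
tool total [-0.0026 -0.0291  0.0734] per row/4 [-0.0006 -0.0073  0.0183]
open 0.08512862974984864 F [-0.75 -0.26 -0.2 ] t 26.0
```

{"op": "apply_moves", "data": {
  "deltas": [
    [0,-0.013,0,0,1],
    [0,-0.012,0.005,0,1],
    [0,-0.004,0.02,0,1],
    [-0.001,0,0.025,0,1],
    [-0.001,0,0.02,0,1],
    [-0.001,0,0.01,0,1],
    [0,0,0.002,0,1],
    [0,0,0,0,1]
  ]
}}

```text
t: 27.0
tool_pos: [0.5653, 0.3534, 0.0247]
tool_rot: [3.125, 0.028, 0.11]
contact_force: [0.0, 0.4, 0.3]
opening: 0.0854
```

```bash
python3 - <<'E'
from station import ctrl
from h import *
o=ctrl.get_obs();go(o,[.566,.354,-.015],.02,1,4)
p=ctrl.get_image("scene")
cv2.imwrite("pics/s12.png",cv2.resize(p["img"][100:230,310:430,::-1],None,fx=5,fy=5,interpolation=2))
P=pts(p);g=p["img"].astype(int).max(2)
m=(g<55)&(abs(P[...,0]-.56)<.04)&(abs(P[...,1]-.354)<.08)&(P[...,2]<.1)&(P[...,2]>.03)
q=P[m]
for z in np.arange(.03,.1,.01):
    a=q[(q[:,2]>=z)&(q[:,2]<z+.01)]
    if len(a):print(z.round(3),len(a),a[:,0].min().round(3),a[:,0].max().round(3),np.sort(a[:,1])[[0,len(a)//2,-1]].round(3))
E
```

```text
pos [0.5653 0.3534 0.0247] yaw 0.0184 tilt [ 0.0699  0.0147 -0.9974] dworld [ 0.0007  0.0006 -0.0397] turn -0.0016
tool total [-0.002  -0.0012  0.0396] per row/4 [-0.0005 -0.0003  0.0099]
open 0.08544787736076112 F [0.03 0.37 0.35] t 27.0
0.07 14 0.549 0.572 [0.303 0.399 0.4  ]
0.08 23 0.548 0.571 [0.3   0.399 0.409]
0.09 29 0.55 0.571 [0.3   0.398 0.412]
```

View pics/s12.png

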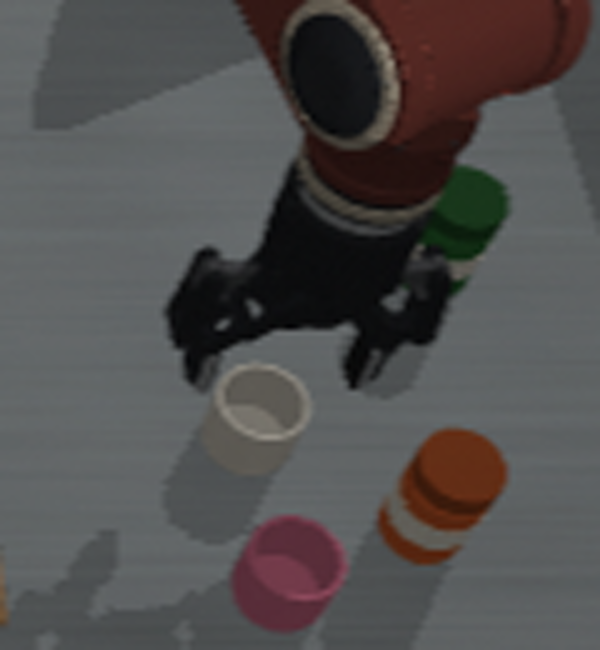

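{"op": "apply_moves", "data": {
  "deltas": [
    [-0.001,0,0.01,0,1],
    [0,-0.001,0.01,0,1],
    [0,0,0.008,0,1],
    [0,0,0.004,0,1],
    [0,0,0.002,0,1],
    [0,0,0,0,1],
    [0,0,0,0,1],
    [0,0,0,0,1]
  ]
}}

```text
t: 28.05
tool_pos: [0.5684, 0.3548, -0.0092]
tool_rot: [3.127, 0.028, 0.115]
contact_force: [-0.5, -0.0, 0.3]
opening: 0.0857
```

```bash
python3 - <<'E'
from station import ctrl
from h import *
o=ctrl.get_obs();go(o,[.566,.354,-.015],.02,1,4)
p=ctrl.get_image("scene")
cv2.imwrite("pics/s13.png",cv2.resize(p["img"][100:230,310:430,::-1],None,fx=5,fy=5,interpolation=2))
E
```

```text
pos [ 0.5684  0.3548 -0.0092] yaw 0.0184 tilt [ 0.0736  0.013  -0.9972] dworld [-0.0024 -0.0008 -0.0058] turn -0.0016
tool total [-0.0028  0.0006  0.0056] per row/4 [-0.0007  0.0002  0.0014]
open 0.08571414644304504 F [-0.54 -0.04  0.26] t 28.05
```

View pics/s13.png

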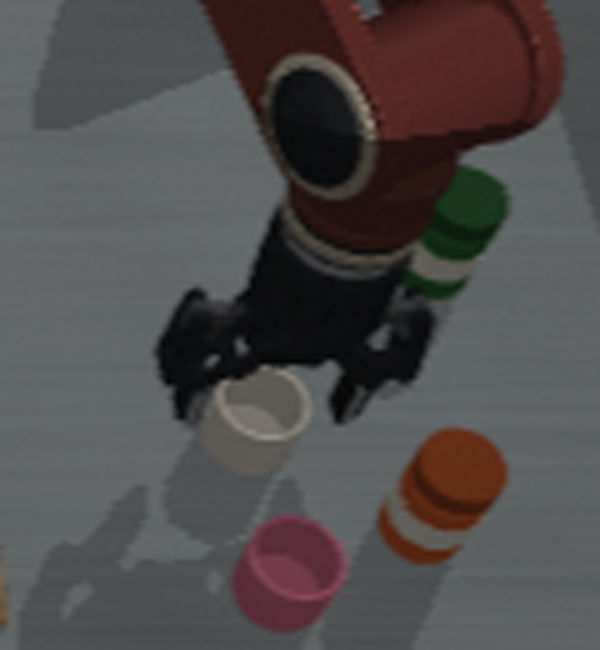

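{"op": "apply_moves", "data": {
  "deltas": [
    [-0.003,0.0005,0.006,-0.001,1],
    [0,0,0.003,0,1],
    [0,0,0,0,-1],
    [0,0,0,0,-1],
    [0,0,0,0,-1],
    [0,0,0,0,-1],
    [0,0,0,0,-1],
    [0,0,0,0,-1]
  ],
  "grip_force": 30
}}

```text
t: 29.1
tool_pos: [0.5659, 0.354, -0.0188]
tool_rot: [3.127, 0.029, 0.116]
contact_force: [0.6, -0.3, 0.1]
opening: 0.0543
```

```bash
python3 - <<'E'
from station import ctrl
from h import *
o=ctrl.get_obs();go(o,[.5702,.0422,.08],.02,1,4)
p=ctrl.get_image("scene")
cv2.imwrite("pics/s14.png",cv2.resize(p["img"][100:230,310:430,::-1],None,fx=5,fy=5,interpolation=2))
E
```

```text
pos [ 0.5659  0.354  -0.0188] yaw 0.0193 tilt [ 0.0737  0.013  -0.9972] dworld [ 0.0043 -0.3118  0.0988] turn -0.0007
tool total [ 0.0055  0.3131 -0.0946] per row/4 [ 0.0014  0.0783 -0.0237]
open 0.054280785761275985 F [ 0.6  -0.29  0.14] t 29.1
```

View pics/s14.png

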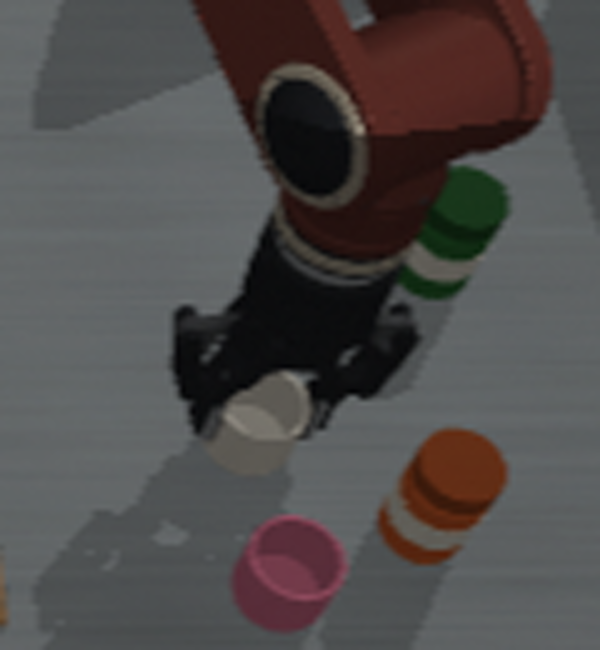

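{"op": "apply_moves", "data": {
  "deltas": [
    [0,0,-0.012,0,-1],
    [0.001,0,-0.022,0,-1],
    [0.002,0,-0.028,0,-1],
    [0.002,0.01,-0.028,0,-1],
    [0,0.02,-0.012,0,-1],
    [0,0.027,0,0,-1],
    [0,0.028,0,0,-1],
    [0,0.028,0,0,-1]
  ]
}}

```text
t: 30.15
tool_pos: [0.5685, 0.2429, 0.102]
tool_rot: [3.131, 0.036, 0.136]
contact_force: [0.2, -0.6, -1.2]
opening: 0.054
```

```bash
python3 - <<'E'
from station import ctrl
from h import *
o=ctrl.get_obs();go(o,[.5738,.0422,.08],.02,1,8)
p=ctrl.get_image("scene")
cv2.imwrite("pics/s15.png",cv2.resize(p["img"][90:230,200:400,::-1],None,fx=4,fy=4,interpolation=2))
E
```

```text
pos [0.5685 0.2429 0.102 ] yaw 0.0232 tilt [ 0.0867  0.0084 -0.9962] dworld [ 0.0053 -0.2007 -0.022 ] turn 0.0032
tool total [-0.0013  0.2005  0.0236] per row/8 [-0.0002  0.0251  0.003 ]
open 0.05401973654558654 F [ 0.2  -0.59 -1.24] t 30.15
```

View pics/s15.png

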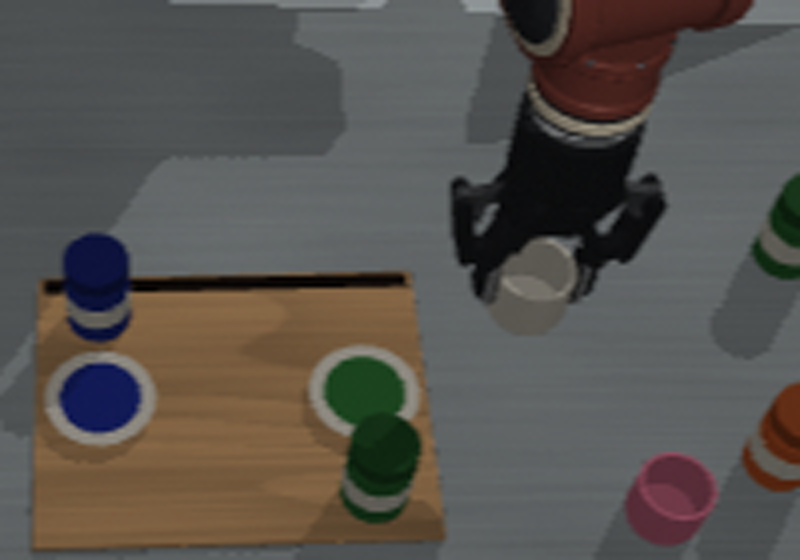

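{"op": "apply_moves", "data": {
  "deltas": [
    [0,0.025,0,0.003,-1],
    [0,0.025,0,0,-1],
    [0,0.025,0,0,-1],
    [0,0.025,0,0,-1],
    [0,0.025,0,0,-1],
    [0,0.02,0,0,-1],
    [0,0.015,0.01,0,-1],
    [0,0.01,0.01,0,-1]
  ]
}}

```text
t: 31.2
tool_pos: [0.5784, 0.0663, 0.098]
tool_rot: [3.13, 0.029, 0.165]
contact_force: [-1.2, -1.0, -1.3]
opening: 0.054
```

```bash
python3 - <<'E'
from station import ctrl
from h import *
o=ctrl.get_obs();go(o,[.5738,.0422,.0],.02,1,4)
E
```

```text
pos [0.5784 0.0663 0.098 ] yaw 0.0189 tilt [ 0.1052  0.0081 -0.9944] dworld [-0.0046 -0.0241 -0.098 ] turn -0.0011
tool total [-0.0153  0.0232  0.0971] per row/4 [-0.0038  0.0058  0.0243]
open 0.05399221925251739 F [-1.17 -1.02 -1.25] t 31.2
```

{"op": "apply_moves", "data": {
  "deltas": [
    [0,0.012,0,0,-1],
    [0,0.01,0,0,-1],
    [0,0.002,0,0,-1],
    [0,0,0,0,-1],
    [0,0,0,0,-1],
    [0,0,0,0,-1],
    [0,0,0,0,-1],
    [0,0,0,0,-1]
  ]
}}

```text
t: 32.2
tool_pos: [0.5783, 0.042, 0.0972]
tool_rot: [3.131, 0.031, 0.162]
contact_force: [-0.1, 0.1, -1.7]
opening: 0.0538
```

```bash
python3 - <<'E'
from station import ctrl
from h import *
o=ctrl.get_obs();go(o,[.5738,.0422,.0],.02,1,4);print(o["q"])
E
```

```text
pos [0.5783 0.042  0.0972] yaw 0.0201 tilt [ 0.1032  0.0072 -0.9946] dworld [-0.0045  0.0002 -0.0972] turn 0.0001
tool total [-0.0145 -0.001   0.0962] per row/4 [-0.0036 -0.0003  0.0241]
open 0.05375479667768853 F [-0.09  0.09 -1.72] t 32.2
[-5.62312348e-02 -4.16534413e-02  1.88861642e+00  7.48664439e-04
  1.19099574e+00  1.49463379e+00]
```

{"op": "apply_moves", "data": {
  "deltas": [
    [-0.002,0,0.02,0,-1],
    [-0.003,0,0.025,0,-1],
    [-0.003,0,0.025,0,-1],
    [-0.003,0,0.018,0,-1],
    [-0.002,0,0.01,0,-1],
    [-0.001,0,0.005,0,-1],
    [0,0,0.001,0,-1],
    [0,0,0,0,-1]
  ]
}}

```text
t: 33.2
tool_pos: [0.5759, 0.0415, -0.0123]
tool_rot: [3.132, 0.031, 0.165]
contact_force: [1.1, 0.4, -1.2]
opening: 0.0541
```

```bash
python3 - <<'E'
from station import ctrl
from h import *
o=ctrl.get_obs();go(o,[.5744,.0422,-.0125],.02,1,4)
p=ctrl.get_image("scene")
cv2.imwrite("pics/s16.png",cv2.resize(p["img"][110:230,190:330,::-1],None,fx=5,fy=5,interpolation=2))
E
```

```text
pos [ 0.5759  0.0415 -0.0123] yaw 0.02 tilt [ 0.1049  0.0066 -0.9945] dworld [-0.0015  0.0007 -0.0002] turn 0.0
tool total [-0.0015 -0.0007 -0.    ] per row/4 [-0.0004 -0.0002 -0.    ]
open 0.05407369248253 F [ 1.08  0.42 -1.19] t 33.2
```

View pics/s16.png

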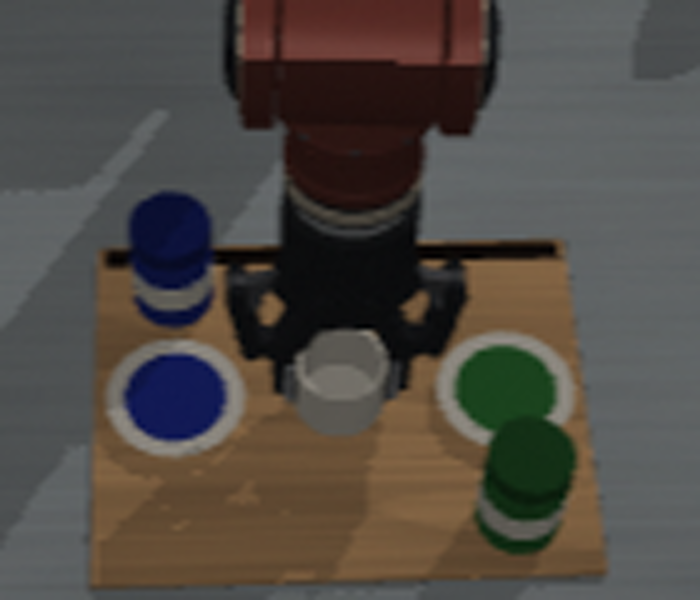

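{"op": "apply_moves", "data": {
  "deltas": [
    [-0.0015,-0.0007,0,0,-1],
    [0,0,0,0,-1],
    [0,0,0.001,0,-1],
    [0,0,0.001,0,-1],
    [0,0,0,0,-1],
    [0,0,0,0,-1],
    [0,0,0,0,-1],
    [0,0,0,0,-1]
  ]
}}

```text
t: 34.25
tool_pos: [0.5755, 0.0421, -0.0128]
tool_rot: [3.131, 0.031, 0.167]
contact_force: [-1.9, -0.1, 1.4]
opening: 0.0541
```

```bash
python3 - <<'E'
from station import ctrl
from h import *
o=ctrl.get_obs();go(o,[.5744,.0422,-.0125],.02,1,4)
E
```

```text
pos [ 0.5755  0.0421 -0.0128] yaw 0.02 tilt [ 0.1064  0.0067 -0.9943] dworld [-0.0011  0.0001  0.0003] turn -0.0
tool total [-0.0011 -0.0001 -0.0005] per row/4 [-0.0003 -0.     -0.0001]
open 0.05409030464786965 F [-1.88 -0.07  1.37] t 34.25
```

Contact has begun: the z force went from -1.2 to +1.4 N. I'll nudge x by 1 mm, release, retreat straight up and check.

{"op": "apply_moves", "data": {
  "deltas": [
    [-0.001,0,0.0005,0,-1],
    [0,0,0,0,-1],
    [0,0,0,0,1],
    [0,0,0,0,1],
    [0,0,0,0,1],
    [0,0,0,0,1],
    [0,0,0,0,1],
    [0,0,0,0,1]
  ]
}}

```text
t: 35.25
tool_pos: [0.5748, 0.0421, -0.0136]
tool_rot: [3.131, 0.031, 0.168]
contact_force: [-0.6, -0.6, 0.7]
opening: 0.0853
```

{"op": "apply_moves", "data": {
  "deltas": [
    [0.001,0,-0.01,0,1],
    [0.002,0,-0.02,0,1],
    [0.003,0,-0.03,0,1],
    [0.003,0,-0.03,0,1],
    [0.003,0.01,-0.02,0,1],
    [0,0.02,0,0,1],
    [0,0.025,0,0,1],
    [0,0.03,0,0,1]
  ]
}}

```text
t: 36.25
tool_pos: [0.5784, -0.0426, 0.1081]
tool_rot: [3.13, 0.037, 0.179]
contact_force: [-0.4, 0.2, -0.2]
opening: 0.0854
```

{"op": "apply_moves", "data": {
  "deltas": [
    [0,0.03,0,0,1],
    [0,0.03,0,0,1],
    [0,0.03,0,0,1],
    [0,0.03,0,0,1],
    [0,0.03,0,0,1],
    [0,0.025,0,0,1],
    [0,0.02,0,0,1],
    [0,0.01,0,0,1]
  ]
}}

```text
t: 37.25
tool_pos: [0.5848, -0.2563, 0.1177]
tool_rot: [3.126, 0.036, 0.192]
contact_force: [0.3, 0.2, -0.1]
opening: 0.0853
```

```bash
python3 - <<'E'
from station import ctrl
from h import *
o=ctrl.get_obs();go(o,[.582,-.295,.05],.02,1,8)
for n in("scene","top"):
    p=ctrl.get_image(n);pickle.dump(p,open(n+"5.pkl","wb"))
    cv2.imwrite(f"pics/{n}17.png",p["img"][:,:,::-1])
    m,q=blob(p,(.57,.042),.045,.046,.065);print(n,"ram",np.round(mincirc(q),4),((q.min(0)+q.max(0))/2).round(4),q[:,2].mean(),len(q))
    A=np.c_[q[:,:2]-q[:,:2].mean(0),np.ones(len(q))];print("rim plane",np.linalg.lstsq(A,q[:,2],rcond=None)[0].round(4))
    m,q=blob(p,(.576,-.295),.03,.03,.05);print("knob",np.round(mincirc(q),4) if len(q) else 0,len(q))
    print(np.round(saucers(p),4), [np.round(meas(p,c,.075,.006)[3],4) for c in((.65,.144),(.49,-.059))])
E
```

```text
pos [ 0.5848 -0.2563  0.1177] yaw 0.0238 tilt [ 0.1221  0.0113 -0.9925] dworld [-0.0028 -0.0387 -0.0677] turn 0.0038
tool total [-0.0119  0.0379  0.0672] per row/8 [-0.0015  0.0047  0.0084]
open 0.08532935397424585 F [ 0.27  0.22 -0.07] t 37.25
scene ram [0.5694 0.043  0.0293] [0.5694 0.0434 0.0509] 0.05098521439284944 93
rim plane [-0.0104 -0.0149  0.051 ]
knob [ 0.5759 -0.2946  0.01  ] 35
[[ 0.5654  0.1438]
 [ 0.571  -0.0566]] [array([0.6505, 0.1465, 0.081 ]), array([ 0.4919, -0.057 ,  0.0808])]
top ram [0.5696 0.0414 0.0276] [0.5697 0.0407 0.0534] 0.051576351270317816 68
rim plane [-0.0253  0.0058  0.0516]
knob 0 0
[[ 0.5692  0.1404]
 [ 0.5728 -0.0594]] [array([0.65  , 0.143 , 0.0826]), array([ 0.4923, -0.0599,  0.0818])]
```

View pics/scene17.png

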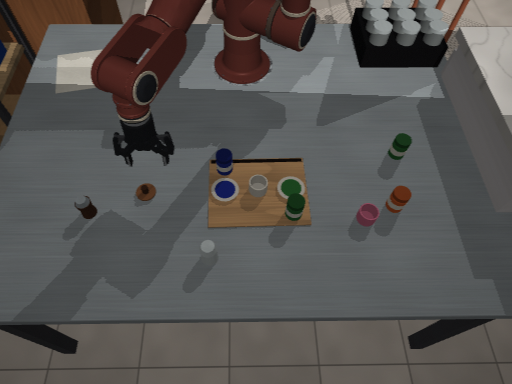

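{"op": "apply_moves", "data": {
  "deltas": [
    [-0.001,0.012,0.005,0.004,1],
    [-0.001,0.012,0.01,0,1],
    [-0.002,0.008,0.015,0,1],
    [-0.002,0.004,0.018,0,1],
    [-0.002,0,0.015,0,1],
    [-0.002,0,0.01,0,1],
    [-0.001,0,0.005,0,1],
    [0,0,0,0,1]
  ]
}}

```text
t: 38.35
tool_pos: [0.5826, -0.292, 0.0306]
tool_rot: [3.13, 0.033, 0.185]
contact_force: [0.6, -1.0, -0.2]
opening: 0.0854
```

```bash
python3 - <<'E'
from station import ctrl
from h import *
o=ctrl.get_obs();go(o,[.581,-.295,-.012],.02,1,4)
p=ctrl.get_image("scene")
cv2.imwrite("pics/s18.png",cv2.resize(p["img"][100:220,80:220,::-1],None,fx=5,fy=5,interpolation=2))
E
```

```text
pos [ 0.5826 -0.292   0.0306] yaw 0.0212 tilt [ 0.118   0.0071 -0.993 ] dworld [-0.0016 -0.003  -0.0426] turn 0.0012
tool total [-0.0067  0.0026  0.0421] per row/4 [-0.0017  0.0007  0.0105]
open 0.08535004650930803 F [ 0.58 -0.98 -0.22] t 38.35
```

View pics/s18.png

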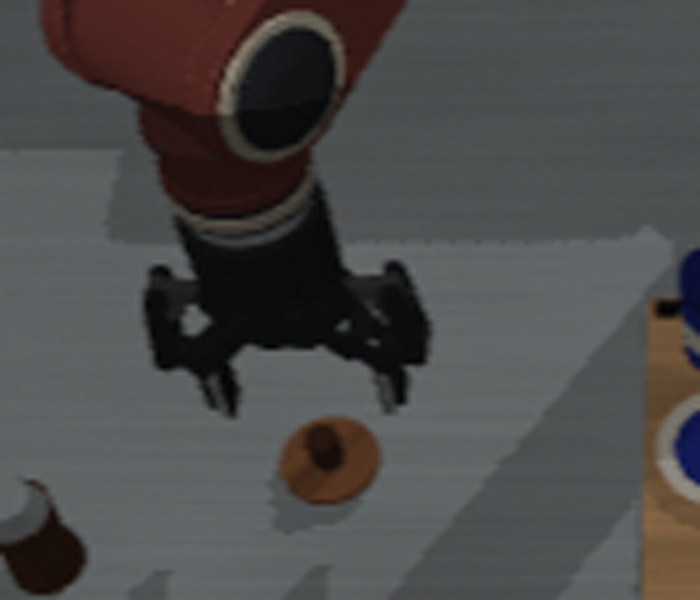

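{"op": "apply_moves", "data": {
  "deltas": [
    [-0.002,0.002,0.01,0.001,1],
    [-0.002,0.001,0.011,0,1],
    [-0.002,0,0.011,0,1],
    [-0.001,0,0.008,0,1],
    [0,0,0.002,0,1],
    [0,0,0,0,1],
    [0,0,0,0,1],
    [0,0,0,0,1]
  ]
}}

```text
t: 39.4
tool_pos: [0.5821, -0.2965, -0.0126]
tool_rot: [3.128, 0.031, 0.19]
contact_force: [-0.6, 0.5, 0.2]
opening: 0.0853
```

```bash
python3 - <<'E'
from station import ctrl
from h import *
o=ctrl.get_obs();go(o,[.581,-.295,-.016],.02,1,4)
p=ctrl.get_image("scene")
cv2.imwrite("pics/s19.png",cv2.resize(p["img"][110:210,90:210,::-1],None,fx=6,fy=6,interpolation=2))
P=pts(p);g=p["img"].astype(int).max(2)
m=(g<60)&(abs(P[...,0]-.57)<.04)&(abs(P[...,1]+.295)<.08)&(P[...,2]<.08)&(P[...,2]>.018)
q=P[m]
for z in np.arange(.01,.08,.006):
    a=q[(q[:,2]>=z)&(q[:,2]<z+.006)]
    if len(a):print(z.round(3),len(a),a[:,0].min().round(3),a[:,0].max().round(3),np.sort(a[:,1])[[0,len(a)//2,-1]].round(3))
E
```

```text
pos [ 0.5821 -0.2965 -0.0126] yaw 0.0206 tilt [ 0.121   0.0091 -0.9926] dworld [-0.0011  0.0015 -0.0034] turn 0.0006
tool total [-0.0015 -0.0015  0.0032] per row/4 [-0.0004 -0.0004  0.0008]
open 0.08527568380128588 F [-0.65  0.48  0.15] t 39.4
0.016 4 0.579 0.585 [-0.3   -0.293 -0.285]
0.022 7 0.575 0.585 [-0.296 -0.29  -0.284]
0.028 9 0.573 0.585 [-0.3   -0.291 -0.286]
0.034 28 0.568 0.585 [-0.303 -0.294 -0.243]
0.04 13 0.576 0.587 [-0.35  -0.336 -0.239]
0.046 19 0.571 0.588 [-0.348 -0.336 -0.239]
0.052 16 0.567 0.585 [-0.347 -0.248 -0.238]
0.058 12 0.571 0.585 [-0.349 -0.251 -0.237]
0.064 14 0.575 0.586 [-0.348 -0.249 -0.238]
0.07 10 0.575 0.584 [-0.345 -0.335 -0.234]
0.076 19 0.559 0.584 [-0.356 -0.249 -0.227]
```

View pics/s19.png

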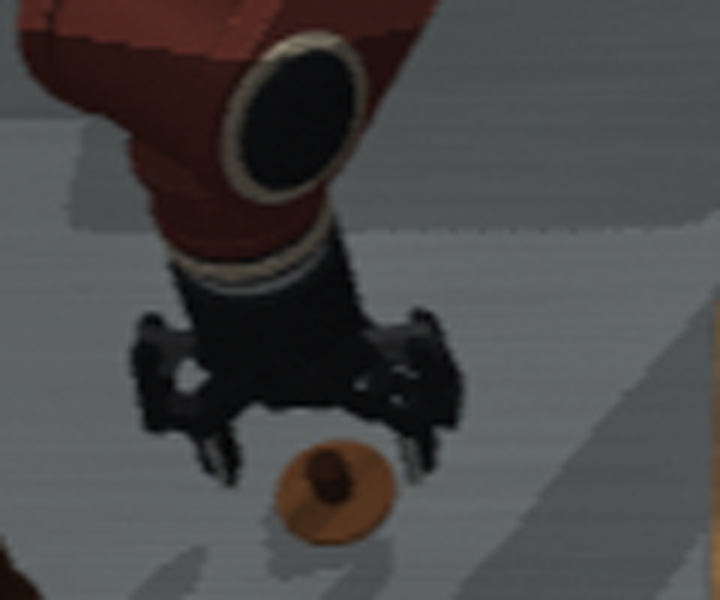

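{"op": "apply_moves", "data": {
  "deltas": [
    [-0.001,0,0.003,0,1],
    [0,0,0.002,0,1],
    [0,0,0,0,-1],
    [0,0,0,0,-1],
    [0,0,0,0,-1],
    [0,0,0,0,-1],
    [0,0,0,0,-1],
    [0,0,0,0,-1]
  ]
}}

```text
t: 40.45
tool_pos: [0.5823, -0.2967, -0.0171]
tool_rot: [3.127, 0.032, 0.192]
contact_force: [-0.2, 0.4, 0.2]
opening: 0.0192
```

```bash
python3 - <<'E'
from station import ctrl
from h import *
o=ctrl.get_obs();go(o,[.581,-.295,.08],.02,1,4)
p=ctrl.get_image("scene")
cv2.imwrite("pics/s20.png",cv2.resize(p["img"][110:210,90:210,::-1],None,fx=6,fy=6,interpolation=2))
E
```

```text
pos [ 0.5823 -0.2967 -0.0171] yaw 0.0209 tilt [ 0.1222  0.0098 -0.9925] dworld [-0.0013  0.0017  0.0971] turn 0.0009
tool total [ 0.0107 -0.0007 -0.0966] per row/4 [ 0.0027 -0.0002 -0.0241]
open 0.019157963949092246 F [-0.2   0.41  0.16] t 40.45
```

View pics/s20.png

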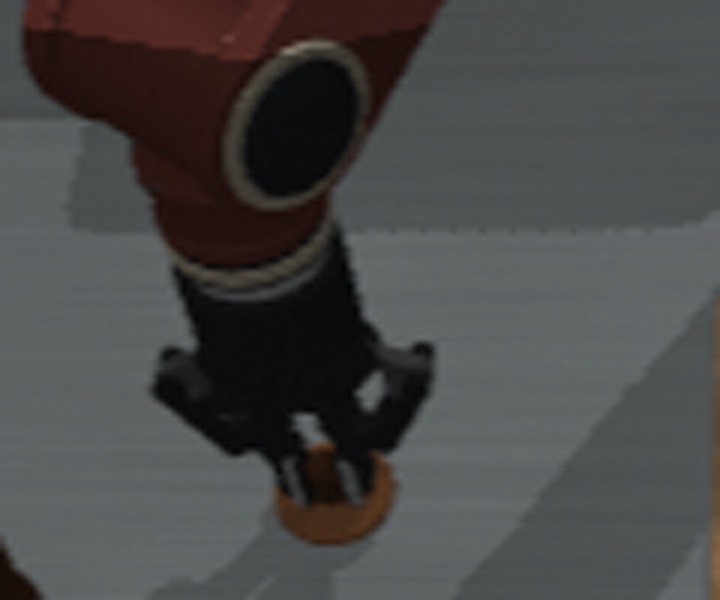

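{"op": "apply_moves", "data": {
  "deltas": [
    [0.001,0,-0.012,0,-1],
    [0.002,0,-0.022,0,-1],
    [0.003,0,-0.025,0,-1],
    [0.003,-0.008,-0.022,0,-1],
    [0.002,-0.016,-0.01,0,-1],
    [0,-0.022,0,0,-1],
    [0,-0.024,0,0,-1],
    [0,-0.024,0,0,-1]
  ]
}}

```text
t: 41.5
tool_pos: [0.5783, -0.1969, 0.0765]
tool_rot: [3.128, 0.029, 0.188]
contact_force: [0.2, -0.7, -1.1]
opening: 0.0189
```

```bash
python3 - <<'E'
from station import ctrl
from h import *
o=ctrl.get_obs();go(o,[.576,.0412,.08],.02,1,10)
p=ctrl.get_image("scene")
cv2.imwrite("pics/s21.png",cv2.resize(p["img"][90:220,90:290,::-1],None,fx=4,fy=4,interpolation=2))
E
```

```text
pos [ 0.5783 -0.1969  0.0765] yaw 0.0189 tilt [ 0.1198  0.0084 -0.9928] dworld [-0.0023  0.2381  0.0035] turn -0.0011
tool total [ 0.0026 -0.238  -0.0053] per row/10 [ 0.0003 -0.0238 -0.0005]
open 0.018937428500189937 F [ 0.16 -0.71 -1.1 ] t 41.5
```

View pics/s21.png

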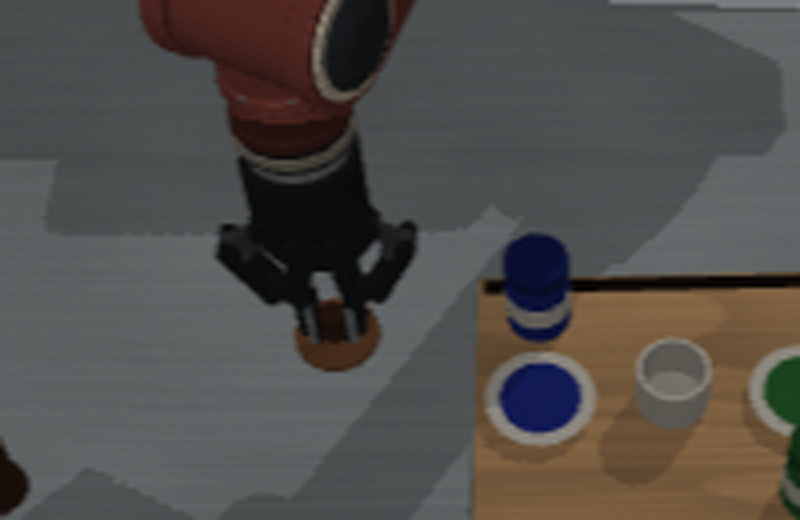

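{"op": "apply_moves", "data": {
  "deltas": [
    [0,-0.026,-0.002,0,-1],
    [0,-0.028,0,0,-1],
    [0,-0.028,0,0,-1],
    [0,-0.028,0,0,-1],
    [0,-0.028,0,0,-1],
    [0,-0.028,0,0,-1],
    [0,-0.026,0,0,-1],
    [0,-0.022,0,0,-1]
  ]
}}

```text
t: 42.55
tool_pos: [0.5635, 0.0348, 0.0666]
tool_rot: [3.137, 0.039, 0.162]
contact_force: [0.3, -0.7, -0.5]
opening: 0.0187
```

{"op": "apply_moves", "data": {
  "deltas": [
    [0,-0.007,0,0,-1],
    [0,0,0,0,-1],
    [0,0,0,0,-1],
    [0,0,0,0,-1],
    [0,0,0,0,-1],
    [0,0,0,0,-1],
    [0,0,0,0,-1],
    [0,0,0,0,-1]
  ]
}}

```text
t: 43.55
tool_pos: [0.5614, 0.0416, 0.0645]
tool_rot: [3.137, 0.039, 0.157]
contact_force: [-0.5, -0.0, -0.1]
opening: 0.0184
```

```bash
python3 - <<'E'
from station import ctrl
from h import *
o=ctrl.get_obs();go(o,[.576,.0412,.045],.02,1,4)
for n in("scene","top"):
    p=ctrl.get_image(n)
    cv2.imwrite(f"pics/{n}22.png",cv2.resize(p["img"][120:270,190:330,::-1],None,fx=4,fy=4,interpolation=2))
E
```

```text
pos [0.5614 0.0416 0.0645] yaw 0.0253 tilt [ 0.0999  0.0021 -0.995 ] dworld [ 0.0146 -0.0004 -0.0195] turn 0.0053
tool total [0.0125 0.0007 0.0208] per row/4 [0.0031 0.0002 0.0052]
open 0.018442126163895095 F [-0.52 -0.01 -0.06] t 43.55
```

View pics/scene22.png

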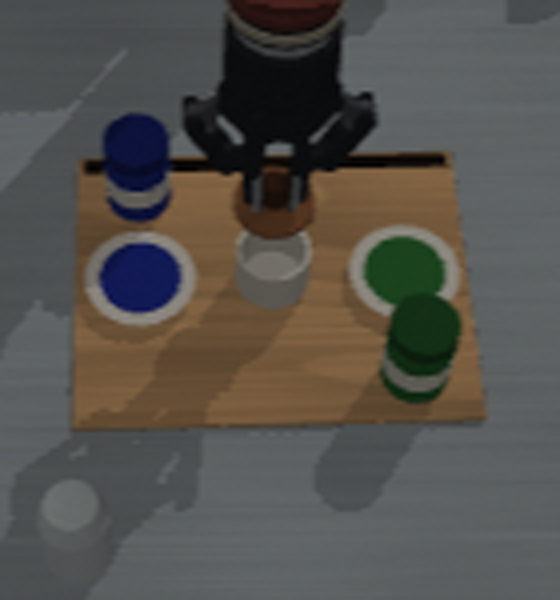

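{"op": "apply_moves", "data": {
  "deltas": [
    [0.006,0,0,0.005,-1],
    [0.006,0.0005,0,0,-1],
    [0.002,0,0.002,0,-1],
    [0,0,0.003,0,-1],
    [0,0,0.003,0,-1],
    [0,0,0.002,0,-1],
    [0,0,0,0,-1],
    [0,0,0,0,-1]
  ],
  "grip_force": 40
}}

```text
t: 44.65
tool_pos: [0.5772, 0.0416, 0.0548]
tool_rot: [3.137, 0.032, 0.156]
contact_force: [-0.2, -0.1, -0.9]
opening: 0.0187
```

```bash
python3 - <<'E'
from station import ctrl
from h import *
o=ctrl.get_obs();go(o,[.5755,.0412,.028],.02,1,4)
for n in("scene","top"):
    p=ctrl.get_image(n)
    cv2.imwrite(f"pics/{n}23.png",cv2.resize(p["img"][140:240,200:310,::-1],None,fx=6,fy=6,interpolation=2))
    hsv=cv2.cvtColor(p["img"],cv2.COLOR_RGB2HSV);P=pts(p)
    m=(P[...,2]>.066)&(P[...,2]<.10)&(np.hypot(P[...,0]-.57,P[...,1]-.042)<.045)&(hsv[...,0]<20)&(hsv[...,1]>90)&(hsv[...,2]>60)
    q=P[m]
    if len(q)>5:print(n,len(q),mincirc(q),np.median(q[:,2]))
E
```

```text
pos [0.5772 0.0416 0.0548] yaw 0.0203 tilt [ 0.0992  0.0015 -0.9951] dworld [-0.0017 -0.0004 -0.0268] turn 0.0003
tool total [-0.0043  0.0003  0.0265] per row/4 [-0.0011  0.0001  0.0066]
open 0.01868884036339044 F [-0.23 -0.09 -0.93] t 44.65
scene 125 (0.571453857421875, 0.04379562759399414, 0.029708467483520507) 0.08523141018474611
```

View pics/scene23.png

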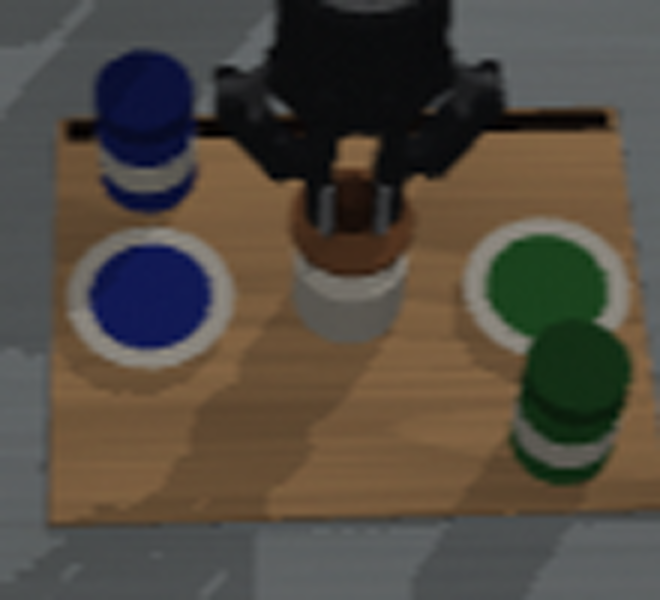

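{"op": "apply_moves", "data": {
  "deltas": [
    [-0.002,0,0.004,0,-1],
    [-0.001,0,0.006,0,-1],
    [-0.001,0,0.006,0,-1],
    [0,0,0.004,0,-1],
    [0,0,0.002,0,-1],
    [0,0,0.001,0,-1],
    [0,0,0,0,-1],
    [0,0,0,0,-1]
  ]
}}

```text
t: 45.75
tool_pos: [0.5754, 0.0415, 0.0299]
tool_rot: [3.137, 0.032, 0.156]
contact_force: [-0.6, 0.3, -0.8]
opening: 0.0186
```

```bash
python3 - <<'E'
from station import ctrl
from h import *
o=ctrl.get_obs();go(o,[.5755,.0412,.028],.02,1,4)
for n in("scene",):
    p=ctrl.get_image(n)
    cv2.imwrite(f"pics/{n}24.png",cv2.resize(p["img"][140:240,200:310,::-1],None,fx=6,fy=6,interpolation=2))
    hsv=cv2.cvtColor(p["img"],cv2.COLOR_RGB2HSV);P=pts(p)
    m=(P[...,2]>.05)&(P[...,2]<.072)&(np.hypot(P[...,0]-.57,P[...,1]-.042)<.045)&(hsv[...,0]<20)&(hsv[...,1]>90)&(hsv[...,2]>60)
    q=P[m]
    if len(q)>5:print(n,len(q),mincirc(q),np.median(q[:,2]))
E
```

```text
pos [0.5754 0.0415 0.0299] yaw 0.0202 tilt [ 0.0992  0.0015 -0.9951] dworld [ 0.0001 -0.0003 -0.0019] turn 0.0002
tool total [-0.0001  0.0003  0.0019] per row/4 [-0.      0.0001  0.0005]
open 0.01859391678807823 F [-0.64  0.26 -0.82] t 45.75
scene 129 (0.5690650634765625, 0.04303083801269531, 0.030719696044921876) 0.06042774093639003
```

View pics/scene24.png

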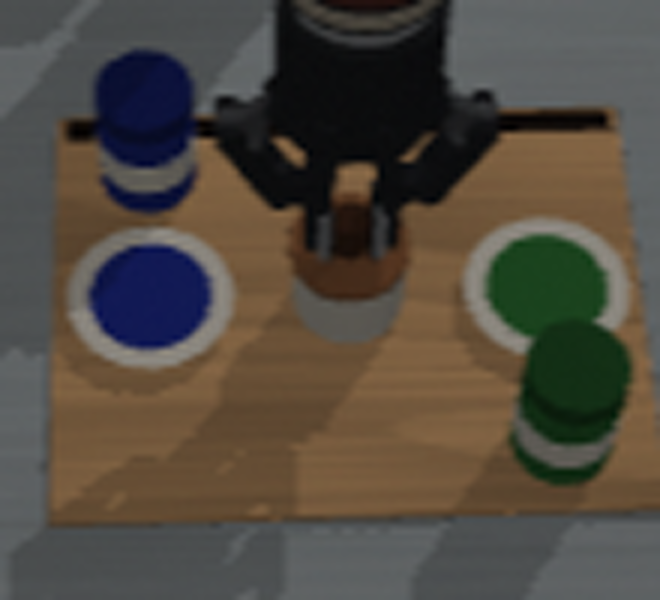

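{"op": "apply_moves", "data": {
  "deltas": [
    [0,0,0.001,0,-1],
    [0,0,0.001,0,-1],
    [0,0,0.001,0,-1],
    [0,0,0,0,-1],
    [0,0,0,0,-1],
    [0,0,0,0,-1],
    [0,0,0,0,-1],
    [0,0,0,0,-1]
  ]
}}

```text
t: 46.8
tool_pos: [0.5767, 0.0414, 0.0281]
tool_rot: [3.137, 0.032, 0.16]
contact_force: [0.2, -0.3, 1.2]
opening: 0.0185
```

{"op": "apply_moves", "data": {
  "deltas": [
    [0,0,0,0,1],
    [0,0,0,0,1],
    [0,0,0,0,1],
    [0,0,0,0,1],
    [0,0,0,0,1],
    [0,0,-0.01,0,1],
    [0,0,-0.02,0,1],
    [0,0,-0.025,0,1]
  ]
}}

```text
t: 47.8
tool_pos: [0.5689, 0.0415, 0.0822]
tool_rot: [3.138, 0.032, 0.151]
contact_force: [0.8, 0.2, 0.5]
opening: 0.0854
```

{"op": "apply_moves", "data": {
  "deltas": [
    [0,0,-0.03,0,1],
    [0,0,-0.03,0,1],
    [0,0,-0.02,0,1],
    [0,0.02,0,0,1],
    [0,0.03,0,0,1],
    [0,0.03,0,0,1],
    [0,0.03,0,0,1],
    [0,0.03,0,0,1]
  ]
}}

```text
t: 48.8
tool_pos: [0.5668, -0.1006, 0.1766]
tool_rot: [3.134, 0.039, 0.175]
contact_force: [-0.2, 0.1, 0.2]
opening: 0.0856
```

{"op": "apply_moves", "data": {
  "deltas": [
    [0,0.03,0,0,1],
    [0,0.03,0,0,1],
    [0,0.03,0,0,1],
    [0,0.02,0,0,1],
    [0,0.01,0,0,1],
    [0,0,0,0,1],
    [0,0,0,0,1],
    [0,0,0,0,1]
  ]
}}

```text
t: 49.8
tool_pos: [0.5701, -0.2246, 0.1815]
tool_rot: [3.133, 0.039, 0.181]
contact_force: [-0.5, 0.4, 0.3]
opening: 0.0852
```

```bash
python3 - <<'E'
from station import ctrl
from h import *
o=ctrl.get_obs();go(o,o["tool_pos"],.02,1,4)
S={}
for n in("scene","top"):
    p=ctrl.get_image(n)
    cv2.imwrite(f"pics/{n}25.png",cv2.resize(p["img"][130:260,190:330,::-1],None,fx=5,fy=5,interpolation=2))
    cv2.imwrite(f"pics/{n}25f.png",p["img"][:,:,::-1])
    P=pts(p);hsv=cv2.cvtColor(p["img"],cv2.COLOR_RGB2HSV)
    g,b=saucers(pickle.load(open(f"{n}0.pkl","rb")));d=g-b;yv=d/np.hypot(*d);xv=np.array([yv[1],-yv[0]])
    for k,c,h,ref,r in(("gj",(.65,.144),.081,g,.05),("bj",(.491,-.059),.081,b,.05),("disc",(.57,.042),.057,(g+b)/2,.04),("knob",(.57,.042),.081,(g+b)/2,.03)):
        m,q=blob(p,c,r,h-.006,h+.008,P)
        if len(q)<5:print(n,k,len(q));continue
        e=np.array(mincirc(q)[:2])-ref;mr=(q.min(0)+q.max(0))[:2]/2-ref
        print(n,k,len(q),"circ fwd/left",(e@xv).round(4),(e@yv).round(4),"mid",(mr@xv).round(4),(mr@yv).round(4),"z",np.median(q[:,2]).round(4))
        if k in("disc",):
            q=q[np.hypot(*(q[:,:2]-np.array(mincirc(q)[:2])).T)>.014]
            A=np.c_[q[:,:2]-q[:,:2].mean(0),np.ones(len(q))];print("  plane",np.linalg.lstsq(A,q[:,2],rcond=None)[0].round(4))
    for k,c,h in(("oj",(.625,.448),.075),("sh",(.783,-.096),.084),("pp",(.639,-.453),.075),("gj2",(.431,.496),.075),("pink",(.667,.354),.045)):
        print(k,np.round(meas(p,c,h)[0],4) if blob(p,c,.05,h-.006,h+.012,P)[0].sum()>4 else None)
E
```

```text
pos [ 0.5701 -0.2246  0.1815] yaw 0.0249 tilt [ 0.1153  0.0042 -0.9933] dworld [0. 0. 0.] turn 0.0049
tool total [0. 0. 0.] per row/4 [0. 0. 0.]
open 0.08516076844401402 F [-0.48  0.44  0.25] t 49.8
scene gj 241 circ fwd/left 0.0834 -0.0009 mid 0.0832 0.0005 z 0.0821
scene bj 200 circ fwd/left -0.0797 0.0007 mid -0.0799 0.0012 z 0.0819
scene disc 237 circ fwd/left 0.0015 -0.0007 mid 0.0015 0.0005 z 0.0581
  plane [-0.0119  0.0063  0.0581]
scene knob 35 circ fwd/left 0.0014 0.0011 mid 0.0012 -0.0003 z 0.0816
oj [0.6248 0.4499]
sh [ 0.7841 -0.0941]
pp [ 0.6405 -0.4521]
gj2 [0.4312 0.5004]
pink [0.667 0.357]
top gj 206 circ fwd/left 0.0812 0.0004 mid 0.0818 0.0007 z 0.081
top bj 220 circ fwd/left -0.0816 0.0011 mid -0.0807 0.0011 z 0.0811
top disc 262 circ fwd/left -0.0006 -0.0005 mid -0.0004 -0.0001 z 0.0573
  plane [0.0065 0.0122 0.0572]
top knob 34 circ fwd/left -0.0002 -0.0005 mid 0.0002 -0.0007 z 0.0801
oj [0.6248 0.4462]
sh [ 0.7824 -0.0975]
pp [ 0.6384 -0.4534]
gj2 [0.4321 0.4952]
pink [0.6671 0.353 ]
```

View pics/scene25.png

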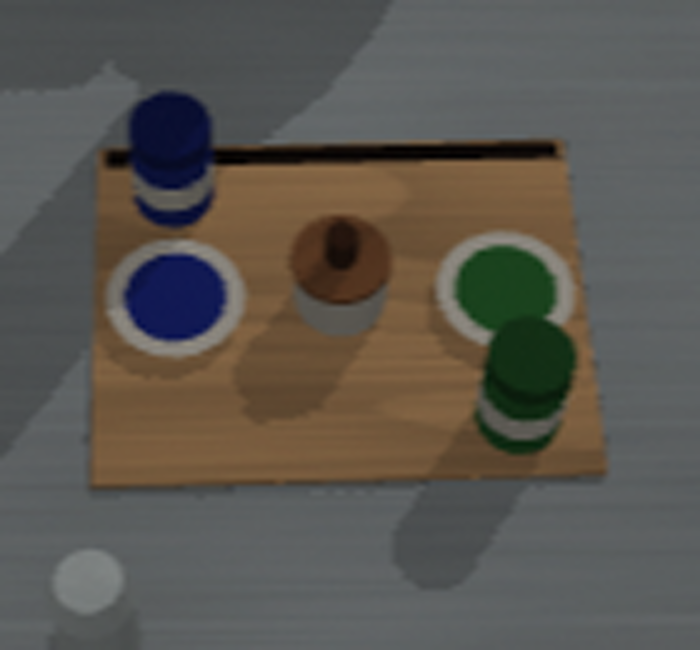

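View pics/top25.png

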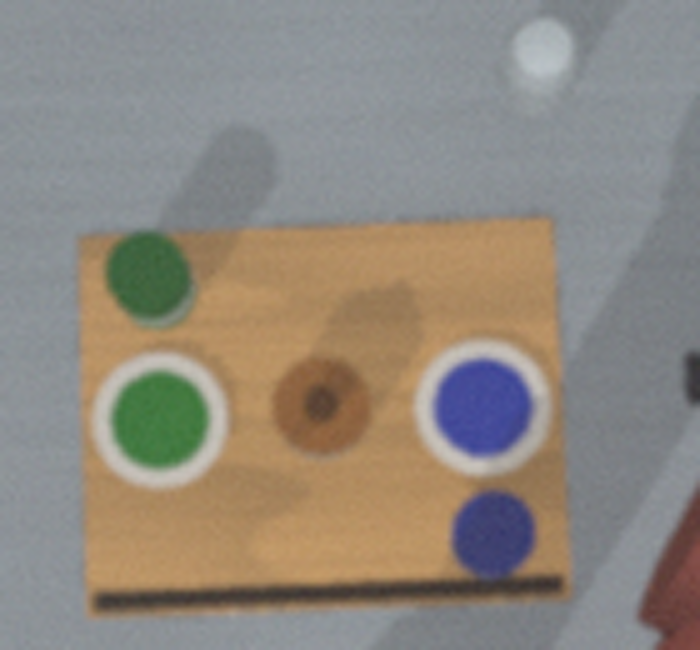

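The lid sits level on the ramekin at scene crop (340,260). The green jar is behind its saucer at (530,380), and the blue jar is in front of its saucer at (172,160). Everything is within about 1–2 mm and the bystanders haven't moved.

```bash
python3 -c "
from station import ctrl
print(ctrl.finish_job())"
```

```text
the job is handed in; nothing more can be done
None
```

I did the four placements in the order asked and handed the job in at about 50 s of the 112 s allowed; no verdict was reported. The green jar went behind the green saucer, the blue jar in front of the blue saucer, the white ramekin midway, and the lid on the ramekin. I took the green jar nearer the base (0.58 m against 0.66 m) and left the pink ramekin alone.

**Last checks, measured in both cameras against the saucers:**

| Item | Measured | Asked |
|---|---|---|
| Green jar, behind its saucer | 81–83 mm, under 1 mm off centre | 82 mm |
| Blue jar, in front of its saucer | 80–82 mm, about 1 mm off centre | 82 mm |
| Ramekin with lid | within 1.5 mm of the midpoint | midway |
| Lid disc, top surface | 57–58 mm high, level within noise | 57 mm when seated |

The jar distances mean gaps of about 14–16 mm (green) and 13–15 mm (blue). The orange jar, shaker, pepper pot, second green jar and pink ramekin read the same as at the start, within 1–3 mm. Nothing tipped, and the forces I read at the end of each move stayed under 3 N.

**What disagreed:**
- **Cameras:** they differ by about 3 mm in y and 1–2 mm in x. I averaged them or compared positions within one camera.
- **Fingertip height:** the open fingertips showed about 45 mm above the reported tool point, where about 13 mm was expected. I set the grasp heights from the pictures.
- **Tool tilt:** it drifted to about 7° over the job. I kept the jaws along the board's y axis so that things still stood flat, and their tops read at the expected heights afterwards.

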